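# Weigh a basket of used culture plates on a spring hand scale

## Robot

A 6-joint arm with a two-finger parallel gripper is mounted at the origin on a cart in front of the work surface, level with it; the furniture and walls round the work are solid. World frame = base frame: x ahead of the robot, y to its left, z up, the work surface at z = 0. Lengths are in mm, angles in rad, forces in N, time in s.
With the tool pointing down it reaches from about 350 to 875 mm from the base axis. Payload 4.2 kg.
Tool frame: the origin (TCP) lies between the finger pads; the fingertips stand 11 mm ahead of it and the grasp point (between the pads) lies 8 mm behind it; z points along the fingers, y is the direction in which the jaws open and shut (so a half turn about z gives the same grasp; the last joint's range is limited). The gripper opens to 85 mm and grips with 20 to 120 N. Pads are 22 mm wide; open, the fingers measure 114 mm over their backs; the gripper's body (76 mm by 85 mm) begins 54 mm behind the grasp point. The pads swing forward as they close: fully open they stand 13 mm farther back than shut.
Start: joints at [-0.904, 0.385, 0.008, 0, -1.194, -0.259], TCP at [247.882, -573.719, 242.312] pointing down, gripper open.
Joint ranges: [-3.14, 3.14], [-1.21, 2.06], [-1.07, 1.41], [-3.16, 2.05], [-2.99, -0.16], [-3.1, 3.1]. Speed limits (rad/s): [2.79, 2.79, 3.14, 3.14, 3.14, 3.14].

## Interface

Orientations are given as a unit quaternion [x, y, z, w].
In Python, from bench import * gives the robot as it stands. The module is installed in compiled form; this text tells all that it offers.
- The arm moves only by the tool drive_tool, never from a script. Its argument "increments" is a list of rows, each a list of 3 entries, a list of its own where there are three numbers: the gripper command: -1 is shut, 1 is fully open, values between are in proportion, then the shift along the tool's x, y, z scaled (see below), then the turn about the tool's z scaled (see below). In form: [[hand, [tx, ty, tz], turn], ...]. A call has 1 to 20 rows; each row shifts and turns the commanded pose from where the row before left it, along the tool's axes as they then stand; what a row does not reach is not made up. The controller multiplies each number of a shift by 0.3 m and each number of a turn by 2 rad. A row lasts 1/8 s, in which the tool goes at most 62.5 mm and 10.7 degrees, less where a joint would pass 70% of its speed; a pose out of reach is approached as far as the arm can. A call with a number of a shift or a turn outside -1 to 1 is refused whole. A call with a gripper value outside its range is refused whole. The fingers move at their own pace and stop on an object; the grip force is fixed at half the most. Time passes only in rows, so rows that do not move let the fingers close. It gives the time, the measured TCP pose, the force and the opening at its end, in the units of the state.
- read_state(): the state, without advancing time (a new reading comes with each control period).
- get_image(name): name is "scene" or "side" or "wrist"; returns the picture (400x640x3 uint8, red, green, blue); there is no depth.
- calibration(name): a dict with "fovy" (degrees; the focal length in pixels is half the picture's height over the tangent of half this angle, whatever the lens; pixels are square), "cx", "cy" (the principal point, pixels), "R" (3x3) and "t" (3): a world point X has camera coordinates R X + t. Camera axes: x right, y down, z forward; pixel columns grow to the right and rows downward; lengths in mm; the calibration is good to about 2 mm. A picture is of the moment at which its call begins: read the wrist's pose just before it. calibration takes no time and is no camera call; for the wrist camera it gives the pose at the moment of the call.
- job_done(): hands the job in, once; it reports no verdict.
The state is a dict: "clock": time; "joints": joint angles; "joint_vel": joint speeds; "joint_efforts": joint torques, N m; "position": TCP position; "ee_rot": TCP orientation; "contact_force": force on the tool from outside, world axes, zero at the start; "wrist_torque": the same for the moment, N m; "gripper_width": finger opening in mm.
Only numpy, scipy, OpenCV 4.12 (cv2) and the standard library are available. Lean on these libraries where they do the work, as an engineer would, in place of code of your own. Each camera call takes 0.05 s, during which the arm holds its last target.

## Task

Weigh the wire basket of used culture plates before it goes for autoclaving: take the spring hand scale out of its rest, hook it under the basket's bail and lift slowly until the basket hangs level and just clear of the worktop, about 1 cm and never more than 2 cm, and keep it still for two seconds so that the scale can be read. Then lower the basket gently onto the spot where it stood, unhook without dragging it or pressing on the glass plates, and put the scale back upright in its rest. Do not jerk the scale to its end stop, and leave the other things on the worktop alone.

Things in the scene. Friction and masses are not known exactly. Their poses are not given: they have to be found in the camera images.
- scale: spring hand scale standing upright in its rest, 0.18 kg. Origin: centre of the underside of its round foot flange (44 mm across, 5 mm thick), z up. Flat-sided aluminium body 30 mm (x) by 26 mm (y), 5 to 91 mm above the origin, then a cap 33 x 29 mm to 99 mm and a wire ring to 121 mm. Under the flange a 6 mm rod ends in a hook, lowest point 74 mm below the origin
- scale_grip (a point): where to take the scale: middle of its aluminium body, 60 mm above the scale's origin on its z axis, across the 26 mm width (y). Grip with 30 N or more, as the load hangs from it
- plunger (a joint): stretch of the scale (m): 0 unloaded, grows as the hook is pulled down out of the body. Pull on the hook in N = 0.5 + 150 x stretch. The end stop is at 0.068 and must not be reached (stay below 0.066)
- hook_bowl (a point): where the centre of the bail wire lies when seated in the hook's bowl: on the scale's z axis, 66.5 mm below the scale's origin when unloaded, lower by the stretch. The hook is of 5 mm round wire in the scale's x-z plane, 34 mm wide outside, back on the -x side, open on the +x side; its lowest point is 7.5 mm below this point
- hook_throat (a point): middle of the hook's mouth, between the top of its tip (on the +x side, 8.5 mm lower, 12 mm further to +x) and the end of the straight rod (13 mm higher): x +4 mm, z -41 mm from the scale's origin when unloaded. Bring the bail wire here from the +x side, with up to 5 mm error in height, then raise the scale 25 mm to seat it in the bowl; reverse to unhook
- rest: rest of bent sheet steel, fixed: base plate 105 x 80 mm, upright at +x, level ledge 95 mm up, 60 mm wide (y), with an 18 mm slot open to the rest's -x side and closed behind the seat. The flange sits on the ledge, the rod hangs through the slot. Rolled edges 2.5 mm high round the seat, about 4 mm play: lift the scale over 5 mm, then draw it out to -x. Origin: on the worktop below the seat
- seat (a point): centre of the seat on top of the ledge, 95 mm above the rest's origin. The scale's origin lies here when put away, rod in the slot and hook tip towards the rest's +x; axes as the rest's
- basket: round basket of steel wire, 120 mm across, rim 64 mm high, with three glass culture plates in it. Origin: centre of its underside, z up. With plates and bail it weighs 0.32 to 0.93 kg, not known beforehand. The bail is pivoted in two lugs at y = +62 and -62 mm, 52 mm above the origin
- bail (a joint): angle of the basket's bail (rad): 0 upright, positive leaning to the basket's +x. It stays where it is left and swings upright under a pull
- bail_top (a point): centre of the bail's 5 mm wire at its peak, 56 mm from the pivot axis, 108 mm above the basket's underside when upright. The wire runs along the basket's y, falls 4.5 mm within 9 mm to each side of the peak, and is open to both x sides; the uppermost plate lies under it
- plate_3: uppermost glass culture plate in the basket, 91 mm across, 17 mm high, its top 56 mm above the basket's underside; origin: centre of its underside. The hook must not press on it
- timer: bystander: white digital timer 70 x 64 x 17 mm lying on the worktop; origin: centre of its underside
- plate_single: bystander: closed culture plate 91 mm across, 17 mm high, on the worktop; origin: centre of its underside
- marker: bystander: felt marker with grey barrel, 136 mm long, 17 mm thick, lying on the worktop; origin: middle of its underside
- colony_counter: fixed colony counter between the two working places and behind them: box 320 x 247 mm, 58 mm high, with a round lens on an arm, the lens 258 to 293 mm above the worktop and from the origin to 150 mm in front of it (-x). Origin: centre of its underside. Carry things past it on the robot's side
Things that resemble listed ones, but are neither listed nor needed, are in the scene too. Leave any yellow look-alike of the rest alone. Leave any red look-alike of the scale alone.

How it is judged (in metres and radians):
On the way, in this order (a step that is already met when the one before it is completed fails the run):
1. the basket hangs from the scale alone, level, still and just clear of the worktop (underside 5 to 20 mm up), for 1.5 s (height (world z) of basket between 0.005 and 0.02 m and value of joint plunger above 0.01 m and angle between basket's own z axis and vertical below 0.15 rad and contact force between scale and basket above 2 N and distance between hook_bowl and bail_top below 0.012 m and linear speed of basket below 0.04 m/s), for 1.5 s.
2. the basket stands on the worktop again and the hook is out of the bail (height (world z) of basket below 0.003 m and distance between hook_bowl and bail_top above 0.035 m and contact force between scale and basket below 0.05 N), for 0.2 s.
At the end, for the whole second after the job is handed in: the basket stands upright and at rest on the worktop within 40 mm of where it stood, and the scale stands released and upright in its rest, its flange flat on the ledge within 9 mm of the seat's centre (inside the rolled edges) (height (world z) of basket below 0.003 m and angle between each of basket, scale's own z axis and vertical below 0.05 rad and distance of basket from where it was at the start of the episode below 0.04 m and linear speed of each of basket, scale below 0.01 m/s and horizontal distance between scale and seat below 0.009 m and z of scale in the frame of seat between -0.003 and 0.002 m); the robot touches nothing.
It fails at once if the basket is lifted more than 25 mm, or dragged or swung more than 50 mm from where it stood (height (world z) of basket above 0.025 m or distance of basket from where it was at the start of the episode above 0.05 m).
It fails at once if the basket is tipped by more than 0.3 rad, or dropped or swung faster than 0.2 m/s (angle between basket's own z axis and vertical above 0.3 rad or linear speed of basket above 0.2 m/s).
It fails at once if the scale is jerked to its end stop (stretch above 66 mm) (value of joint plunger above 0.066 m).
It fails at once if the hook presses on the uppermost glass plate with more than 5 N (contact force between scale and plate_3 above 5 N).
It fails at once if a bystander is moved by more than 20 mm (distance of any of timer, plate_single, marker from where it was at the start of the episode above 0.02 m).
It also fails if it takes over 72 s, if anything falls off the work surface, if the arm or the gripper's body presses on something with over 40 N, if the wrist force passes 120 N, or if a joint passes its speed limit or range.

## Working session

There is one attempt and no reset: what is moved stays moved. The work goes in short steps, Python scripts to look and compute and a tool call to move; the robot and the scene stay as the last step left them, time stands still between calls to the robot, and variables do not carry over. Pictures are saved under pics/ and viewed, and the job is handed in when it is done.

Besides the shell and the picture viewer there is one more tool, called after "Emit:" by a JSON object that holds its "method" and its "body", one argument or row to a line. drive_tool: Moves the arm, as the interface text tells. Shifts and turns lie within -1 to 1; 1 stands for 0.3 m of shift or 2 rad of turn. Its arguments: {"type":"object","properties":{"increments":{"type":"array"}},"required":["increments"]}

```bash
mkdir -p pics
python3 - <<'E'
from bench import *
import cv2, numpy as np
s=read_state(); print(s)
for n in ["scene","side","wrist"]:
    c=calibration(n); print(n,c)
    im=get_image(n); cv2.imwrite(f"pics/{n}0.png",im[:,:,::-1])
E
```

```text
{'clock': 0.0, 'joints': array([-9.04399628e-01,  3.85573854e-01,  6.61709197e-03, -5.11055374e-04,
       -1.19400993e+00, -2.58566633e-01]), 'joint_vel': array([ 0.00095542, -0.00104213,  0.00145445,  0.00083049,  0.00034743,
        0.00103625]), 'joint_efforts': array([ 9.89350929e-05, -3.92294669e+01,  1.88401634e+01,  4.18608695e+00,
       -4.65695135e-03, -9.37217322e-06]), 'position': array([ 247.66199424, -573.21866199,  241.20591685]), 'ee_rot': array([-2.02412344e-01,  9.79299755e-01,  1.07714625e-03, -2.71624827e-04]), 'contact_force': array([-0.20352711,  0.21758593, -0.28676555]), 'wrist_torque': array([ 0.01804152, -0.01981035,  0.01988485]), 'gripper_width': 85.40165539824896}
scene {'fovy': 43.61690536740814, 'cx': 316.60418045245467, 'cy': 201.64493965676542, 'R': array([[ 0.91239046, -0.40849685, -0.02596107],
       [-0.20536943, -0.40198996, -0.89231579],
       [ 0.3540721 ,  0.81947202, -0.45066456]]), 't': array([-527.62558133,  209.86518508, 1373.71641725])}
side {'fovy': 42.00005906425769, 'cx': 325.56855949111474, 'cy': 191.96978191799968, 'R': array([[ 0.99730404, -0.07167248, -0.0157388 ],
       [-0.05572058, -0.60010712, -0.7979766 ],
       [ 0.047748  ,  0.79670226, -0.60248289]]), 't': array([-538.45938709,   75.96213008, 1580.97342233])}
wrist {'fovy': 60.26042172254203, 'cx': 322.376093767622, 'cy': 197.65032801952395, 'R': array([[-0.39647517,  0.91804396,  0.00164887],
       [ 0.87907558,  0.37912695,  0.28894441],
       [ 0.26463854,  0.11600877, -0.95734446]]), 't': array([624.46143098, -39.09884638, 380.58500724])}
```

View pics/scene0.png

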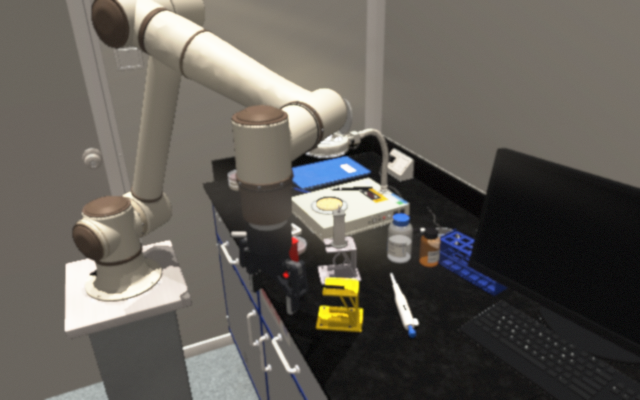

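View pics/side0.png

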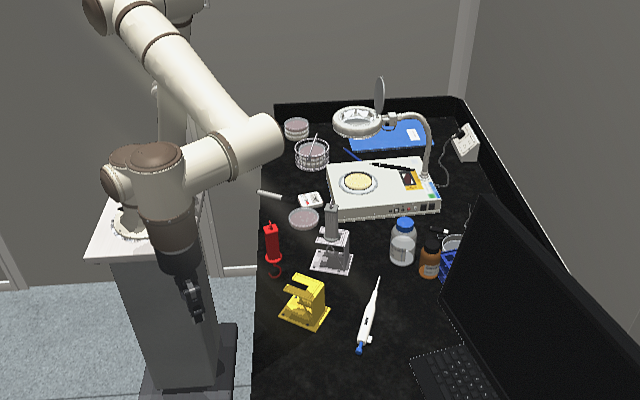

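View pics/wrist0.png

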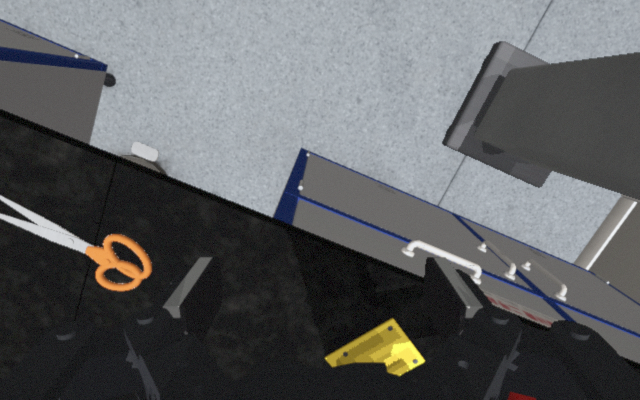

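```bash
cat > h.py <<'E'
import numpy as np, cv2
from bench import *
def ray(c,u,v):
    f=200/np.tan(np.radians(c['fovy'])/2)
    R=np.array(c['R']);t=np.array(c['t'])
    d=R.T@np.array([(u-c['cx'])/f,(v-c['cy'])/f,1]); return -R.T@t,d/np.linalg.norm(d)
def onz(c,u,v,z):
    o,d=ray(c,u,v); return o+d*(z-o[2])/d[2]
def proj(c,X):
    f=200/np.tan(np.radians(c['fovy'])/2)
    p=np.array(c['R'])@np.array(X,float)+np.array(c['t']); return np.array([c['cx']+f*p[0]/p[2],c['cy']+f*p[1]/p[2]])
def tri(rs):
    A=0;b=0
    for o,d in rs:
        P=np.eye(3)-np.outer(d,d);A=A+P;b=b+P@o
    X=np.linalg.solve(A,b); return X,[np.linalg.norm((np.eye(3)-np.outer(d,d))@(X-o)) for o,d in rs]
def crop(im,x0,y0,x1,y1,k,name):
    cv2.imwrite(name,cv2.resize(im[y0:y1,x0:x1,::-1],None,fx=k,fy=k,interpolation=cv2.INTER_CUBIC))
E
python3 - <<'E'
from h import *
im=cv2.imread('pics/side0.png')[:,:,::-1]
crop(im,260,105,360,180,8,'pics/s_b.png')
crop(im,250,180,370,280,6,'pics/s_s.png')
im=cv2.imread('pics/scene0.png')[:,:,::-1]
crop(im,270,190,390,290,6,'pics/c_s.png')
c=calibration('side'); print(ray(c,320,200),ray(calibration('scene'),320,200)[0])
for p in [(312,165),(303,218),(333,262),(272,275),(268,195),(311,198),(385,190)]: print(p,onz(c,*p,0).round())
E
```

```text
(array([  465.75205708, -1252.57241031,  1004.65073389]), array([ 0.03622378,  0.78808049, -0.61450548])) [   38.10577549 -1256.89186346   792.65360559]
(312, 165) [510. 234.   0.]
(303, 218) [469. -47.  -0.]
(333, 262) [ 543. -241.    0.]
(272, 275) [ 378. -275.    0.]
(268, 195) [362.  77.   0.]
(311, 198) [497.  49.   0.]
(385, 190) [736.  69.  -0.]
```

View pics/s_b.png

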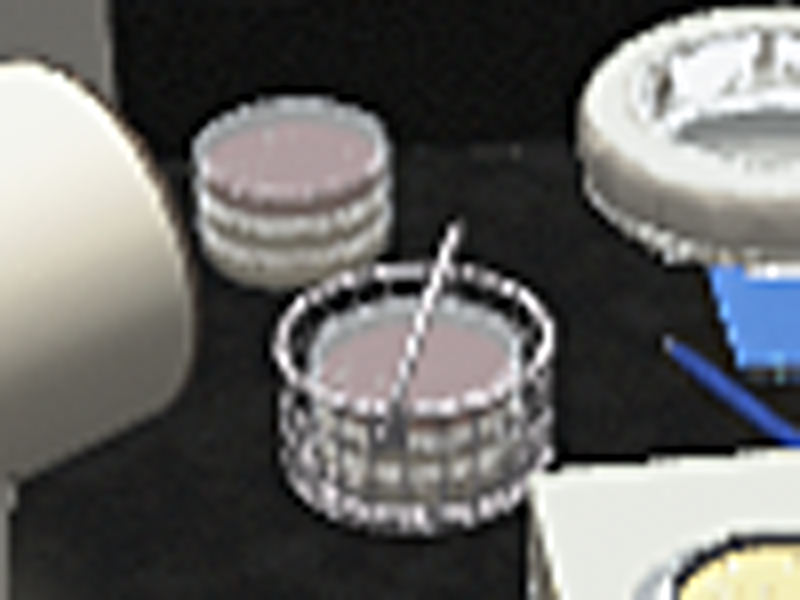

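View pics/s_s.png

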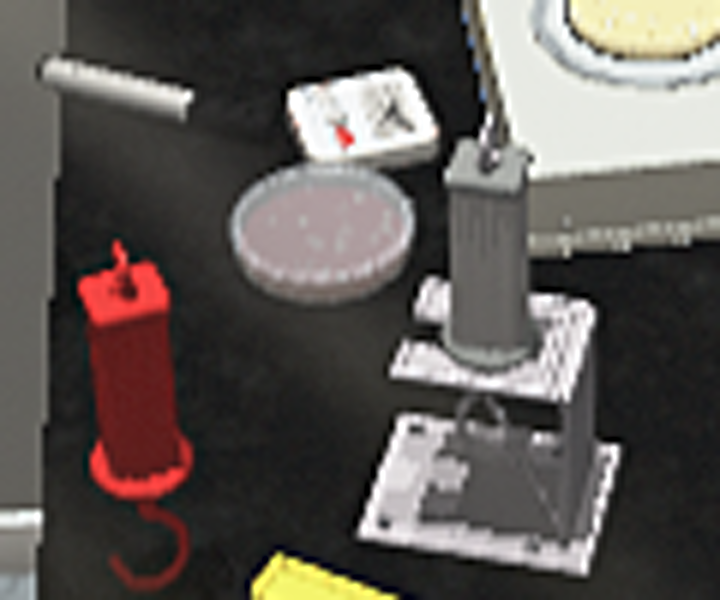

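View pics/c_s.png

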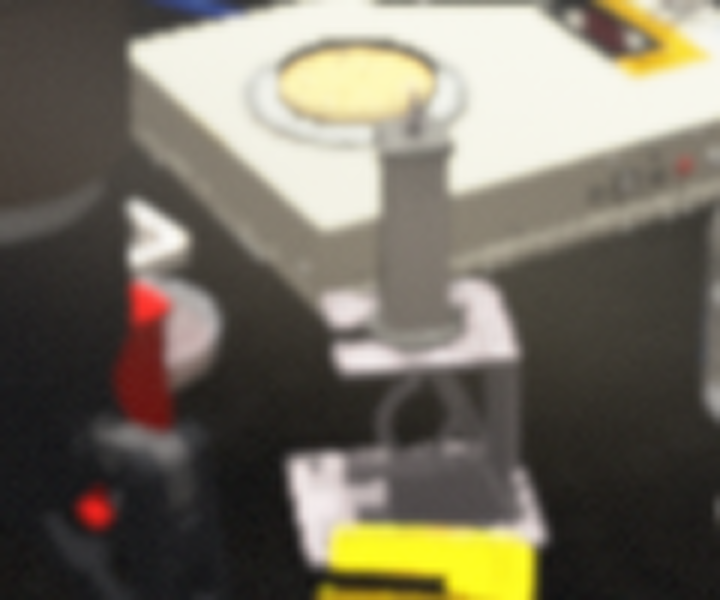

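Run:
```python
from h import *
c=calibration('side')
P=[onz(c,250+x/6,180+y/6,2)[:2] for x,y in [(405,415),(360,540),(590,575),(622,450)]]
print(np.round(P)); 
for a,b in [(0,3),(1,2),(1,0),(2,3)]:
    d=P[b]-P[a]; print(np.linalg.norm(d),np.degrees(np.arctan2(d[1],d[0])))
P=[onz(c,250+x/6,180+y/6,95)[:2] for x,y in [(430,280),(392,370),(560,398),(597,300)]]
print(np.round(P)); 
for x,y,z in [(487,170,194),(489,345,100)]: print(onz(c,250+x/6,180+y/6,z).round(1))
print('lens',[onz(c,*p,275).round() for p in [(333,122),(382,122),(357,106),(357,136)]])
print('rim',[onz(c,260+x/8,105+y/8,64).round() for x,y in [(275,340),(553,345),(415,265),(415,408)]])
w=calibration('wrist'); s=read_state(); print(ray(w,w['cx'],w['cy']), s['position'])
# offset in tool frame
from scipy.spatial.transform import Rotation as Ro
Q=Ro.from_quat(s['ee_rot']).as_matrix(); print(Q.round(3)); print('cam in tool',Q.T@(ray(w,0,0)[0]-s['position']), (w['R']@Q).round(3))
```

```text
[[ 504. -189.]
 [ 479. -267.]
 [ 579. -297.]
 [ 602. -221.]]
102.84291612291358 -18.125422856803574
103.95037675022421 -16.78850924147165
82.41701350730206 72.54822101037703
80.01222486819022 73.34138783542775
[[ 516. -202.]
 [ 496. -259.]
 [ 566. -283.]
 [ 589. -222.]]
[ 539. -249.  194.]
[ 538.7 -252.3  100. ]
lens [array([568.,  38., 275.]), array([705.,  24., 275.]), array([647., 126., 275.]), array([626., -45., 275.])]
rim [array([453., 250.,  64.]), array([570., 235.,  64.]), array([515., 305.,  64.]), array([509., 192.,  64.])]
(array([ 181.25307465, -602.65295185,  374.76470527]), array([ 0.2647426 ,  0.11575395, -0.95734653])) [ 247.7554608  -573.33856914  241.46710432]
[[-0.918 -0.397 -0.001]
 [-0.397  0.918  0.001]
 [ 0.     0.002 -1.   ]]
cam in tool [  72.68423971   -0.32180006 -133.29309269] [[-0.     1.     0.   ]
 [-0.957  0.    -0.289]
 [-0.289 -0.     0.957]]
```

Emit:
{"method": "drive_tool", "body": {
  "increments": [
    [1, [0, 0, -0.12], 0],
    [1, [-0.1, 0.045, -0.08], 0],
    [1, [-0.11, 0.05, 0], 0],
    [1, [-0.11, 0.05, 0], 0],
    [1, [-0.11, 0.05, 0], 0],
    [1, [-0.11, 0.05, 0], 0],
    [1, [-0.11, 0.05, 0], 0],
    [1, [-0.11, 0.05, 0], 0],
    [1, [-0.11, 0.05, 0], 0],
    [1, [-0.11, 0.05, 0], 0],
    [1, [-0.11, 0.05, 0], 0],
    [1, [-0.11, 0.05, 0], 0.089],
    [1, [0, 0, 0], 0.089],
    [1, [0, 0, 0], 0.089],
    [1, [0, 0, 0], 0.088],
    [1, [0, 0, 0], 0]
  ]
}}

```text
clock: 2.15
position: [513.4, -280.7, 301.9]
ee_rot: [0.15, 0.989, 0.0, -0.0]
contact_force: [-0.4, -0.1, -0.8]
gripper_width: 85.4
```

```bash
cat >> h.py <<'E'
def snap(n,name):
    c=calibration(n); im=get_image(n); cv2.imwrite(name,im[:,:,::-1]); np.save(name[:-4]+'.npy',np.array([c],dtype=object),allow_pickle=True); return c,im
def cal(name): return np.load(name,allow_pickle=True)[0]
E
python3 - <<'E'
from h import *
snap('wrist','pics/w1.png'); snap('side','pics/s1.png'); snap('scene','pics/c1.png')
s=read_state(); print(s['position'],s['ee_rot'],s['joints'],s['clock'])
E
```

```text
[ 513.43880597 -280.85671217  302.15108829] [ 1.49468398e-01  9.88766490e-01  4.39881030e-05 -1.53848254e-04] [-2.24013705e-01  2.81801818e-01  7.24989313e-03 -6.75148854e-05
 -1.29655776e+00 -1.64682555e+00] 2.3
```

View pics/w1.png

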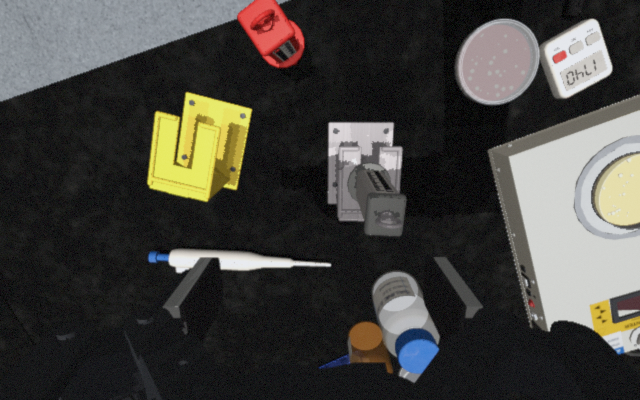

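View pics/s1.png

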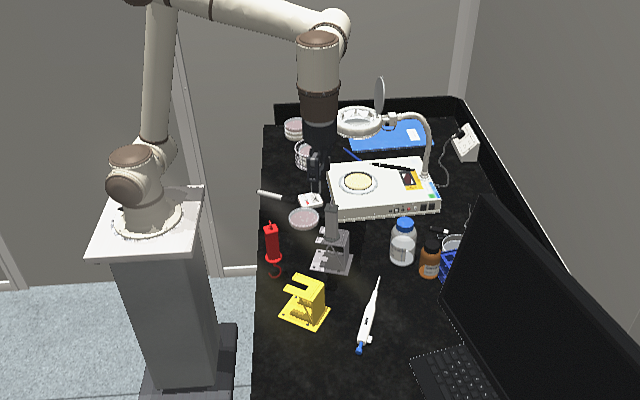

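View pics/c1.png

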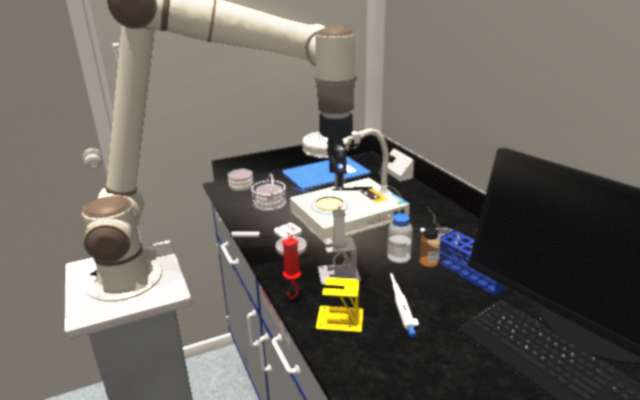

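Run:
```python
from h import *
im=cv2.imread('pics/w1.png')[:,:,::-1]
crop(im,310,110,420,245,5,'pics/w1z.png')
im=cv2.imread('pics/c1.png')[:,:,::-1]
crop(im,225,155,325,230,8,'pics/c1b.png')
```

```text
(no output)
```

View pics/w1z.png

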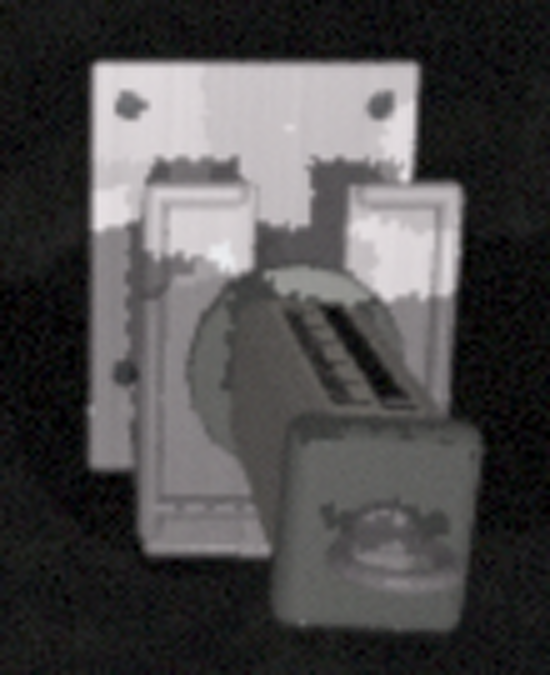

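View pics/c1b.png

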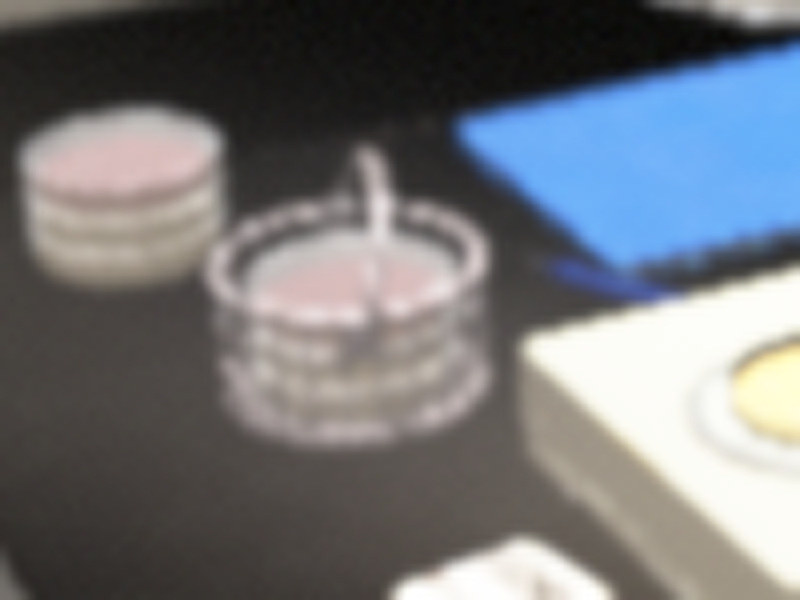

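Run:
```python
from h import *
c=cal('pics/w1.npy')
f=lambda x,y,z: onz(c,310+x/5,110+y/5,z)[:2]
C=[f(*p,194) for p in [(290,418),(482,425),(464,632),(273,625)]]
print('cap',np.round(C,1),np.mean(C,0))
for a,b in [(0,1),(3,2),(3,0),(2,1)]:
    d=C[b]-C[a]; print(np.linalg.norm(d),np.degrees(np.arctan2(d[1],d[0])))
L=[f(*p,95) for p in [(145,182),(463,182),(270,555),(140,555)]]
print('ledge',np.round(L,1))
d=L[1]-L[0];print(np.linalg.norm(d),np.degrees(np.arctan2(d[1],d[0])));d=L[0]-L[3];print(np.linalg.norm(d),np.degrees(np.arctan2(d[1],d[0])))
B=[f(*p,2) for p in [(92,60),(420,60),(88,470)]]
d=B[1]-B[0];print(np.linalg.norm(d),np.degrees(np.arctan2(d[1],d[0])));d=B[0]-B[2];print(np.linalg.norm(d),np.degrees(np.arctan2(d[1],d[0])))
F=[f(*p,100) for p in [(188,370),(300,265),(402,340)]]; print('flange',np.round(F,1))
# circle through
A=np.array([[2*p[0],2*p[1],1] for p in F]);b=[p@p for p in F];s=np.linalg.solve(A,b);print(s[:2],np.sqrt(s[2]+s[:2]@s[:2]))
cs=cal('pics/s1.npy')
print('side cap', onz(cs,250+487/6,180+170/6,194))
st=read_state()
from scipy.spatial.transform import Rotation as Ro
Q=Ro.from_quat(st['ee_rot']).as_matrix()
print('toolx ang',np.degrees(np.arctan2(Q[1,0],Q[0,0])),'tooly',np.degrees(np.arctan2(Q[1,1],Q[0,1])))
```

```text
cap [[ 520.5 -247.7]
 [ 529.8 -221.3]
 [ 560.9 -231.3]
 [ 551.2 -258.6]] [ 540.59731826 -239.73661494]
28.073929654689678 70.63938377178374
28.97464839320368 70.5478656736061
32.597332001699506 160.47490160559596
32.65345483731242 162.05572094866696
ledge [[ 496.5 -258. ]
 [ 515.  -198. ]
 [ 579.6 -255. ]
 [ 571.5 -281.1]]
62.774289880924 72.80767756496495
78.50876891844068 162.83524194443146
80.79556805740921 72.8069077726459
106.07512807815263 162.52443468272529
flange [[ 534.5 -260.4]
 [ 520.5 -233.4]
 [ 541.2 -217.8]]
[ 541.36763992 -239.65601873] 21.83171449438651
side cap [ 538.99388105 -249.01946035  194.        ]
toolx ang 162.80775875526587 tooly 72.8077580097314
```

Emit:
{"method": "drive_tool", "body": {
  "increments": [
    [1, [-0.024, 0.08, 0], 0],
    [1, [-0.023, 0.078, 0], 0],
    [1, [0, 0, 0.08], 0],
    [1, [0, 0, 0.1], 0],
    [1, [0, 0, 0.1], 0],
    [1, [0, 0, 0.1], 0],
    [1, [0, 0, 0.07], 0],
    [1, [0, 0, 0.033], 0],
    [1, [0, 0, 0], 0]
  ]
}}

```text
clock: 3.42
position: [541.0, -239.9, 157.1]
ee_rot: [0.15, 0.989, -0.0, -0.0]
contact_force: [-0.8, -0.0, 0.0]
gripper_width: 85.4
```

Run:
```python
from h import *
snap('wrist','pics/w2.png')
s=read_state(); print(s['position'],s['contact_force'],s['clock'])
```

```text
[ 541.48949882 -239.98512937  157.95747366] [ 0.34468164 -1.22684241  1.12772145] 3.475
```

View pics/w2.png

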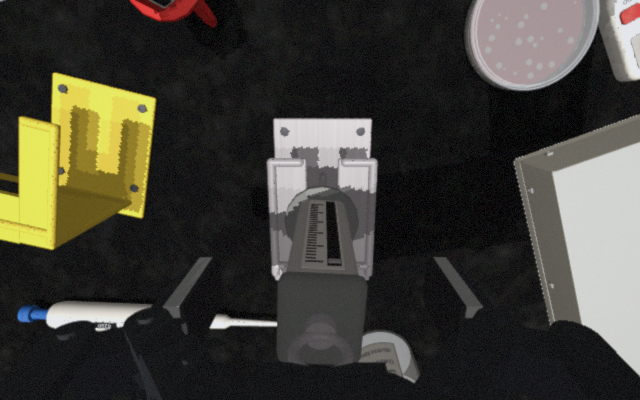

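Emit:
{"method": "drive_tool", "body": {
  "increments": [
    [-1, [0, 0, 0], 0],
    [-1, [0, 0, 0], 0],
    [-1, [0, 0, 0], 0],
    [-1, [0, 0, 0], 0],
    [-1, [0, 0, 0], 0],
    [-1, [0, 0, 0], 0]
  ]
}}

```text
clock: 4.22
position: [541.3, -239.9, 157.9]
ee_rot: [0.15, 0.989, -0.0, 0.0]
contact_force: [-0.4, -0.2, 2.5]
gripper_width: 25.6
```

Run:
```python
from h import *
snap('wrist','pics/w3.png')
s=read_state(); print(s['position'],s['contact_force'],s['gripper_width'],s['clock'],s['wrist_torque'])
```

```text
[ 541.31829191 -239.90004162  157.85942326] [-0.14078394  0.07487799  3.65083395] 25.40223682763486 4.275 [ 0.1718377   0.12968241 -0.00419555]
```

View pics/w3.png

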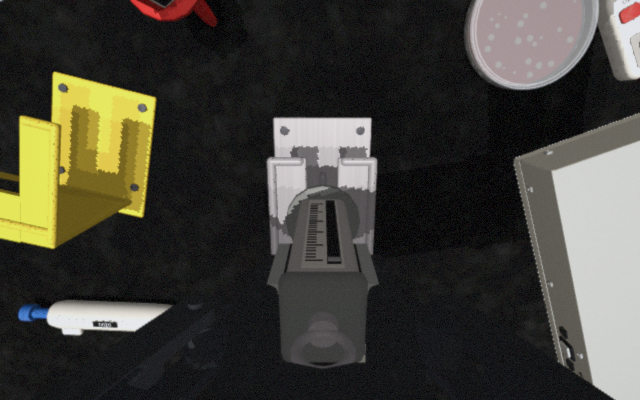

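Emit:
{"method": "drive_tool", "body": {
  "increments": [
    [-1, [0, 0, -0.015], 0],
    [-1, [0, 0, -0.018], 0],
    [-1, [0, 0, 0], 0],
    [-1, [0.03, 0, 0], 0],
    [-1, [0.05, 0, 0], 0],
    [-1, [0.06, 0, 0], 0],
    [-1, [0.06, 0, 0], 0],
    [-1, [0.05, 0, 0], 0],
    [-1, [0.03, 0, 0], 0],
    [-1, [0, 0, 0], 0]
  ]
}}

```text
clock: 5.52
position: [460.5, -214.7, 167.6]
ee_rot: [0.15, 0.989, -0.0, 0.0]
contact_force: [1.1, -0.2, -1.5]
gripper_width: 25.7
```

Run:
```python
from h import *
snap('wrist','pics/w4.png');snap('side','pics/s4.png')
s=read_state(); print(s['position'],s['contact_force'],s['gripper_width'],s['clock'],s['wrist_torque'])
im=cv2.imread('pics/s4.png')[:,:,::-1]
crop(im,260,120,380,290,4,'pics/s4z.png')
```

```text
[ 461.42256318 -214.88908508  167.5311266 ] [ 1.05806292 -0.28390832 -1.38949704] 25.390251362268256 5.625 [-0.01208816 -0.05034712  0.01863678]
```

View pics/w4.png

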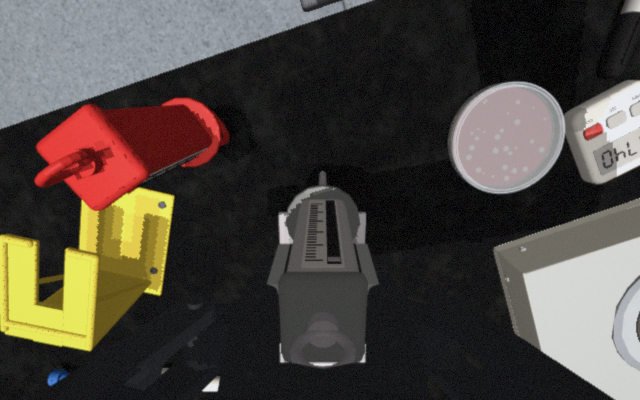

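View pics/s4z.png

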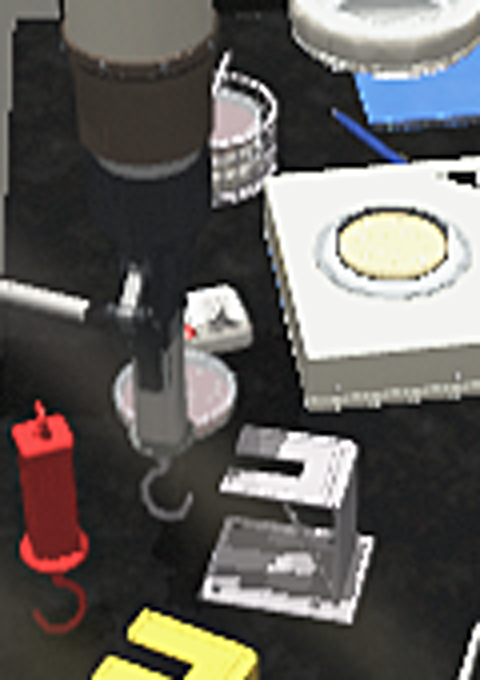

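Emit:
{"method": "drive_tool", "body": {
  "increments": [
    [-1, [0, 0, -0.06], 0],
    [-1, [0, 0, -0.09], 0],
    [-1, [0, 0, -0.1], 0],
    [-1, [0, 0, -0.1], 0],
    [-1, [0, 0, -0.09], 0],
    [-1, [0.03, 0.1, 0], 0],
    [-1, [0.037, 0.135, 0], 0],
    [-1, [0.037, 0.135, 0], 0],
    [-1, [0.037, 0.135, 0], 0],
    [-1, [0.037, 0.135, 0], 0],
    [-1, [0.037, 0.135, 0], 0],
    [-1, [0.037, 0.135, 0], 0],
    [-1, [0.037, 0.1, 0], 0],
    [-1, [0.01, 0.06, 0], 0],
    [-1, [0, 0, 0], 0]
  ]
}}

```text
clock: 7.5
position: [471.3, 119.2, 299.0]
ee_rot: [0.15, 0.989, -0.0, -0.0]
contact_force: [0.1, 0.1, -1.5]
gripper_width: 25.5
```

Run:
```python
from h import *
snap('wrist','pics/w5.png')
s=read_state(); print(s['position'],s['ee_rot'],s['contact_force'],s['joints'],s['clock'],s['wrist_torque'])
```

```text
[471.04757846 118.39814792 299.0701396 ] [ 1.50330118e-01  9.88635776e-01 -3.17952537e-04 -2.36905875e-04] [-1.31078729 -0.73557013 -1.56708152] [ 5.81602078e-01  1.06028132e-01 -2.23724271e-01  1.64779299e-04
 -1.24182146e+00 -2.45425608e+00] 7.55 [-0.0545336   0.03273219 -0.00087487]
```

View pics/w5.png

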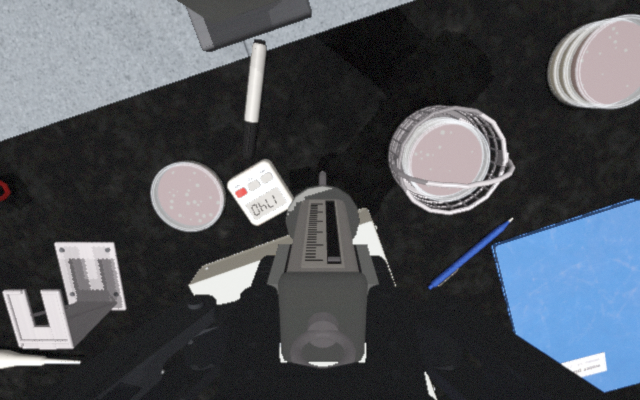

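Run:
```python
from h import *
im=cv2.imread('pics/w5.png')[:,:,::-1]
crop(im,380,95,525,220,5.5,'pics/w5z.png')
```

```text
(no output)
```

View pics/w5z.png

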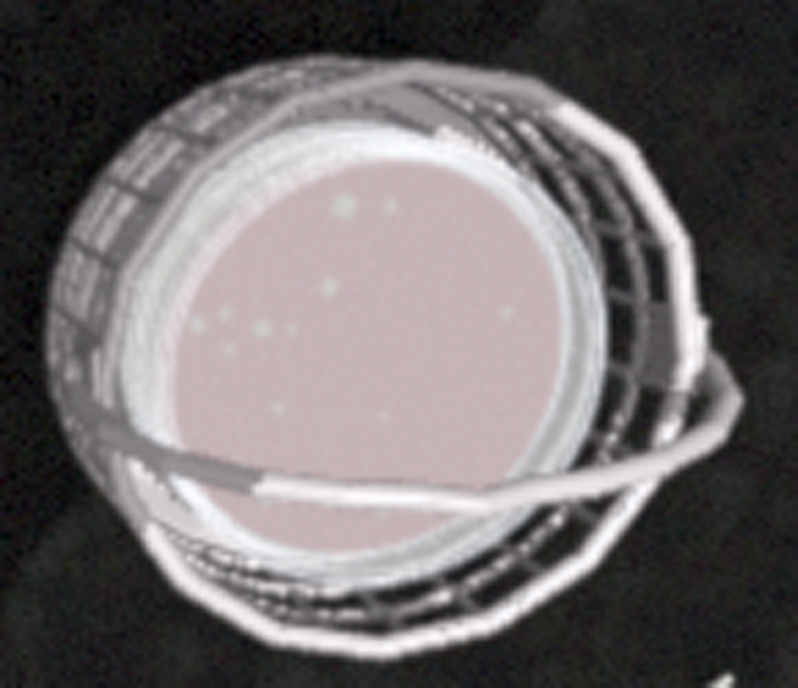

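Run:
```python
from h import *
w=cal('pics/w5.npy');s=cal('pics/s1.npy');c=cal('pics/c1.npy')
W=lambda x,y:(380+x/5.5,95+y/5.5)
pw=W(485,498)
rs=[ray(w,*pw),ray(s,260+457/8,105+222/8),ray(c,225+370/8,155+150/8)]
print(tri(rs)); print(tri(rs[:2])); print(tri([rs[0],rs[2]]),tri(rs[1:]))
# rim circle fit z=64 outer pts
P=np.array([onz(w,*W(x,y),64)[:2] for x,y in [(420,65),(560,95),(640,165),(690,260),(600,560),(500,625),(385,655),(270,635),(180,575),(145,530)]])
A=np.c_[2*P,np.ones(len(P))];b=(P**2).sum(1);q=np.linalg.lstsq(A,b,rcond=None)[0];print('rim',q[:2],np.sqrt(q[2]+q[:2]@q[:2]))
# top plate circle z=56
im=cv2.imread('pics/w5.png')
lug=onz(w,*W(690,345),55)[:2];print('lug',lug,lug-q[:2],np.degrees(np.arctan2(*(lug-q[:2])[::-1])))
for z in (75,90,100,108): print(z,onz(w,*pw,z), 'in')
```

```text
(array([526.81566944, 252.42042225, 110.83919428]), [np.float64(2.869580881917687), np.float64(6.491560021082601), np.float64(4.048953868768072)])
(array([527.70124165, 250.2147508 , 114.75945245]), [np.float64(4.3639654714711025), np.float64(4.363965471470983)])
(array([524.06645774, 250.60266579, 109.42480706]), [np.float64(1.0480138542530437), np.float64(1.048013854252972)]) (array([533.66383358, 285.94390904,  94.51611073]), [np.float64(1.3470088442048032), np.float64(1.3470088442048624)])
rim [512.57662864 254.77266027] 58.27029149579403
lug [526.62445011 313.984575  ] [14.04782147 59.21191473] 76.65352951705867
75 [538.2998393  262.19445426  75.        ] in
90 [532.57925576 257.1149163   90.        ] in
100 [528.7655334  253.72855766 100.        ] in
108 [525.71455551 251.01947075 108.        ] in
```

Emit:
{"method": "drive_tool", "body": {
  "increments": [
    [-1, [0, 0, 0], -0.034],
    [-1, [0.02, 0.08, 0], 0],
    [-1, [0.03, 0.12, 0], 0],
    [-1, [0.03, 0.12, 0], 0],
    [-1, [0.03, 0.1, 0], 0],
    [-1, [0.014, 0.054, 0], 0],
    [-1, [0, 0, 0.06], 0],
    [-1, [0, 0, 0.08], 0],
    [-1, [0, 0, 0.06], 0],
    [-1, [0, 0, 0.03], 0],
    [-1, [0, 0, 0], 0]
  ]
}}

```text
clock: 8.93
position: [467.7, 264.6, 230.1]
ee_rot: [0.117, 0.993, -0.0, -0.0]
contact_force: [0.5, 0.4, -1.6]
gripper_width: 25.4
```

Run:
```python
from h import *
snap('wrist','pics/w6.png');snap('side','pics/s6.png');snap('scene','pics/c6.png')
s=read_state(); print(s['position'],s['ee_rot'],s['contact_force'],s['clock'],s['wrist_torque'])
im=cv2.imread('pics/s6.png')[:,:,::-1]
crop(im,260,100,360,175,8,'pics/s6z.png')
im=cv2.imread('pics/c6.png')[:,:,::-1]
crop(im,215,140,315,215,8,'pics/c6z.png')
```

```text
[468.16377349 265.4339072  231.28660832] [1.16921456e-01 9.93140729e-01 6.26379399e-04 6.88480020e-04] [ 0.606666    0.01626076 -1.47506905] 9.075 [ 0.01448318 -0.03156308  0.05532328]
```

View pics/w6.png

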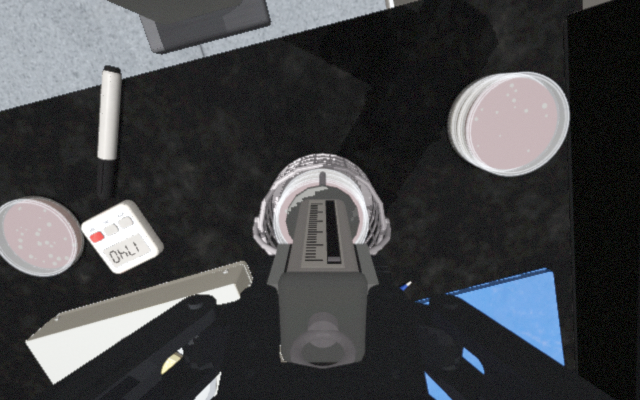

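View pics/s6z.png

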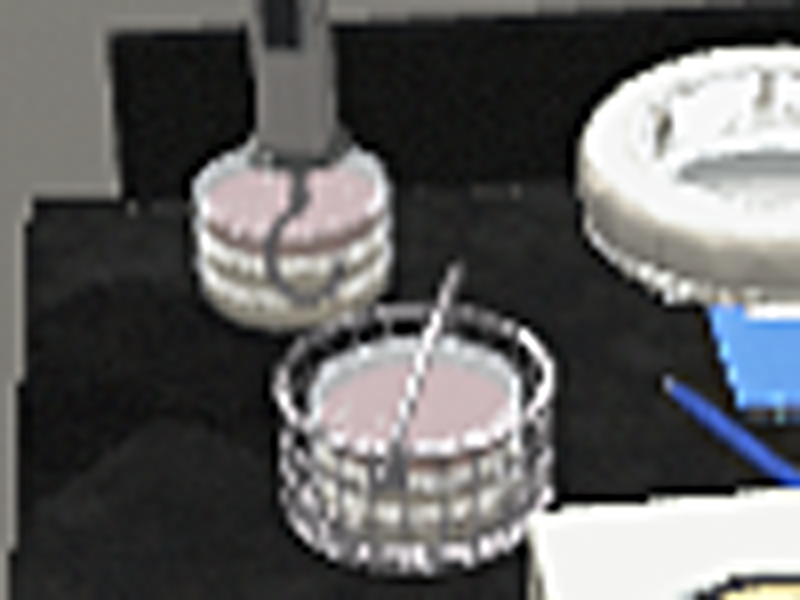

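View pics/c6z.png

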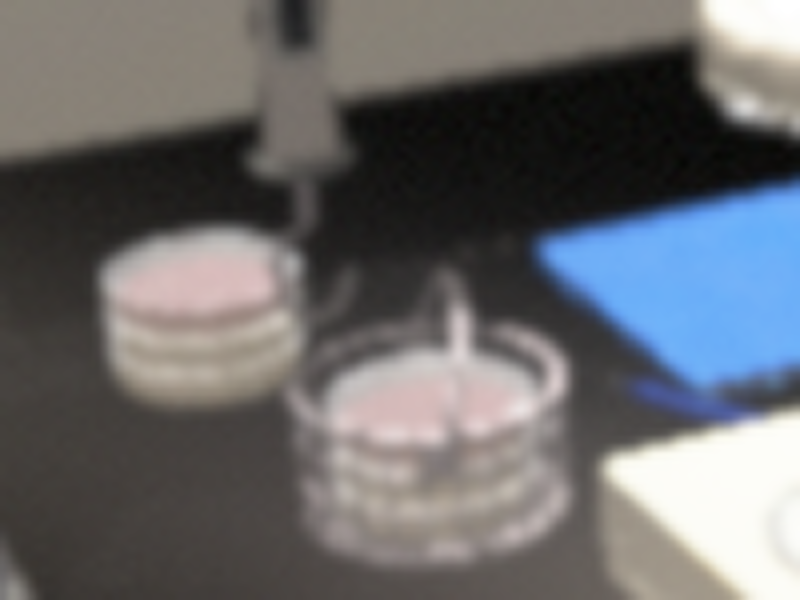

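```bash
cat >> h.py <<'E'
def scalept(x,y,z,s=None):  # point in scale frame -> world, from TCP
    from scipy.spatial.transform import Rotation as Ro
    s=s or read_state(); Q=Ro.from_quat(s['ee_rot']).as_matrix()
    return s['position']+Q@np.array([-x,y,62.9-z])
E
python3 - <<'E'
from h import *
s=cal('pics/s6.npy');c=cal('pics/c6.npy')
for n,p in [('low',(0,0,-74)),('tip',(16,0,-49.5)),('flange',(0,0,0)),('back',(-17,0,-64)),('throat',(4,0,-41))]:
    X=scalept(*p); a=proj(s,X);b=proj(c,X)
    print(n,X.round(1),'side',((a-[260,100])*8).round(),'scene',((b-[215,140])*8).round())
X=[526,251.5,106]; print(((proj(s,X)-[260,100])*8).round(),((proj(c,X)-[215,140])*8).round())
E
```

```text
low [468.4 265.6  94.4] side [307. 298.] scene [320. 313.]
tip [483.9 261.8 118.9] side [341. 250.] scene [353. 257.]
flange [468.3 265.5 168.4] side [298. 143.] scene [306. 152.]
back [451.8 269.5 104.4] side [266. 274.] scene [278. 296.]
throat [472.2 264.6 127.4] side [312. 230.] scene [323. 241.]
[444. 284.] [456. 275.]
```

Run:
```python
from h import *
s=cal('pics/s6.npy');c=cal('pics/c6.npy')
for n,o in (('s6',(260,100)),('c6',(215,140))):
    C=cal(f'pics/{n}.npy'); im=cv2.imread(f'pics/{n}z.png')
    for r,z in ((60,64),(60,2),(45.5,56)):
        P=np.array([(proj(C,[512.6+r*np.cos(a),254.8+r*np.sin(a),z])-o)*8 for a in np.linspace(0,6.3,60)])
        cv2.polylines(im,[P.astype(int)],True,(0,255,0),1)
    u=np.array([.973,-.231,0]);v=np.array([.231,.973,0]);o3=np.array([512.6,254.8,52])
    th=.262; k=np.array([0,0,np.cos(th)])+u*np.sin(th)
    P=[o3+v*62,o3+v*62+k*30,o3+v*9+k*51.5,o3+k*56,o3-v*9+k*51.5,o3-v*62+k*30,o3-v*62]
    P=np.array([(proj(C,p)-o)*8 for p in P]); cv2.polylines(im,[P.astype(int)],False,(0,255,255),1)
    cv2.imwrite(f'pics/{n}o.png',im)
```

```text
(no output)
```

View pics/s6o.png

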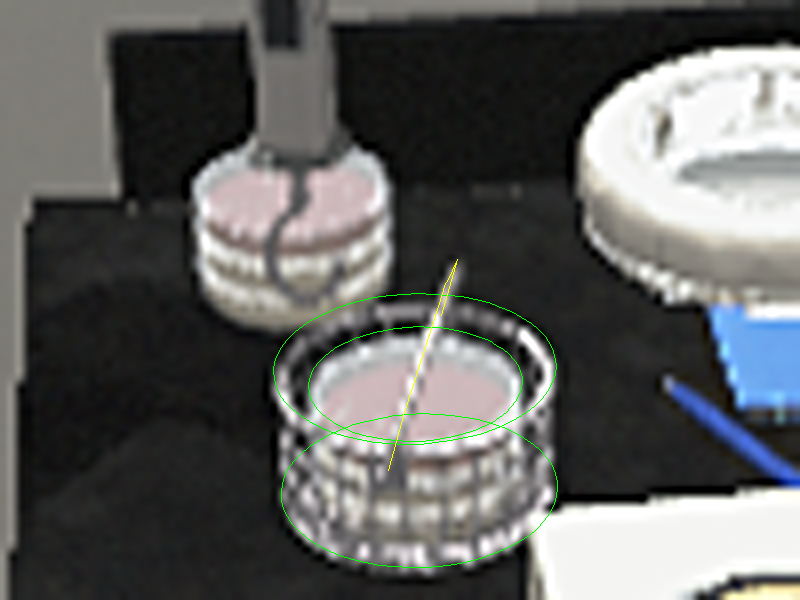

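View pics/c6o.png

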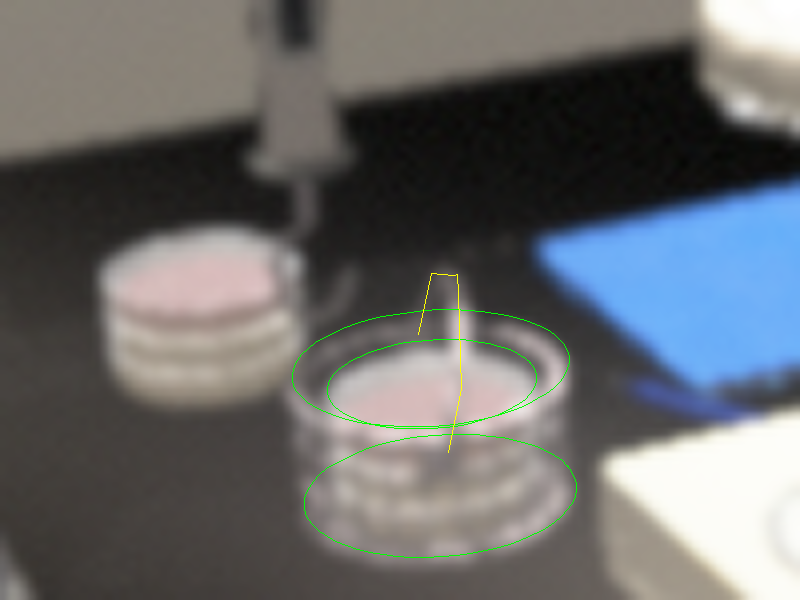

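Run:
```python
from h import *
im=cv2.imread('pics/w6.png')[:,:,::-1]
crop(im,245,145,400,260,5,'pics/w6z.png')
```

```text
(no output)
```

View pics/w6z.png

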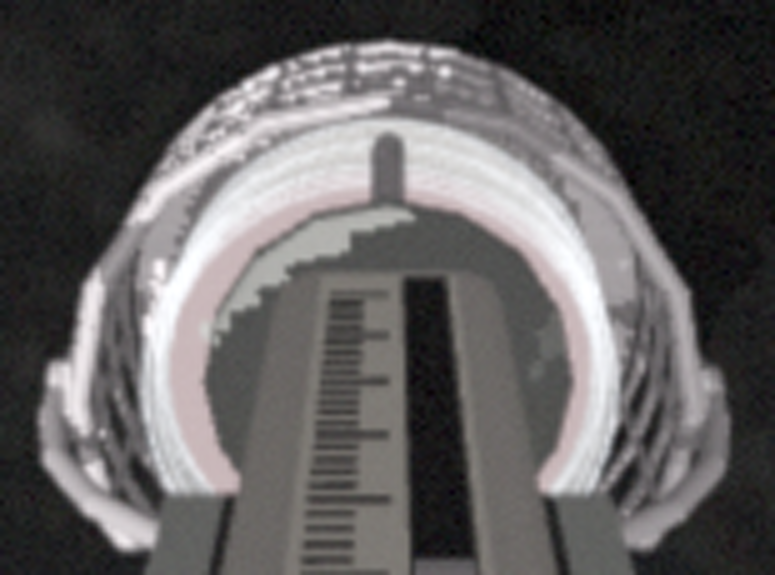

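Emit:
{"method": "drive_tool", "body": {
  "increments": [
    [-1, [0, 0, 0.03], 0],
    [-1, [0, 0, 0.03], 0],
    [-1, [0, 0, 0.01], 0],
    [-1, [0, 0, 0], 0],
    [-1, [-0.02, 0, 0], 0],
    [-1, [-0.03, 0, 0], 0],
    [-1, [-0.03, 0, 0], 0],
    [-1, [-0.03, 0, 0], 0],
    [-1, [-0.03, 0, 0], 0],
    [-1, [-0.02, 0, 0], 0],
    [-1, [-0.02, 0, 0], 0],
    [-1, [0, 0, 0], 0]
  ]
}}

```text
clock: 10.58
position: [520.4, 252.6, 209.2]
ee_rot: [0.117, 0.993, -0.0, -0.0]
contact_force: [-0.6, -0.8, -2.4]
gripper_width: 25.3
```

Run:
```python
from h import *
snap('wrist','pics/w7.png');snap('side','pics/s7.png');snap('scene','pics/c7.png')
s=read_state(); print(s['position'],s['ee_rot'],s['contact_force'],s['clock'],s['wrist_torque'])
a=cv2.imread('pics/s7.png')[:,:,::-1]
b=cv2.imread('pics/c7.png')[:,:,::-1]
im=np.vstack([a[100:170,270:360],b[140:210,225:315]])
cv2.imwrite('pics/7z.png',cv2.resize(im[:,:,::-1],None,fx=4.28*1.0,fy=4.28,interpolation=cv2.INTER_CUBIC))
crop(a,280,105,350,165,9,'pics/s7z.png')
```

```text
[519.9337682  252.78549482 209.30721657] [ 1.16755951e-01  9.93160630e-01 -4.04230025e-05 -9.20146981e-05] [ 0.10746415 -0.32250612 -1.32219873] 10.725 [ 0.06143379 -0.04976492  0.03832577]
```

View pics/s7z.png

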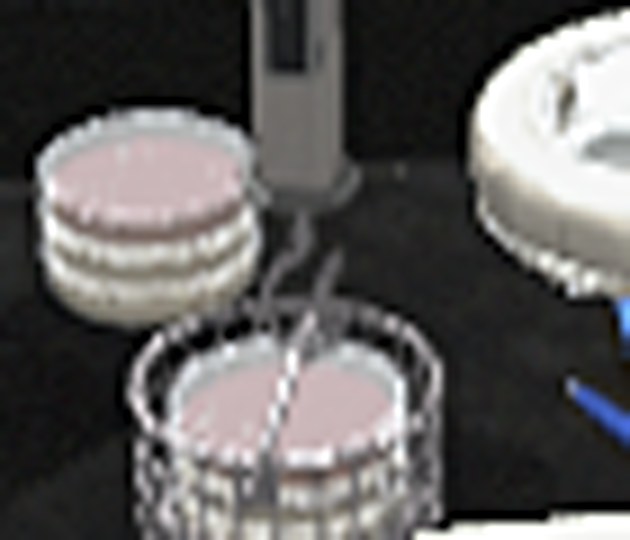

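View pics/7z.png

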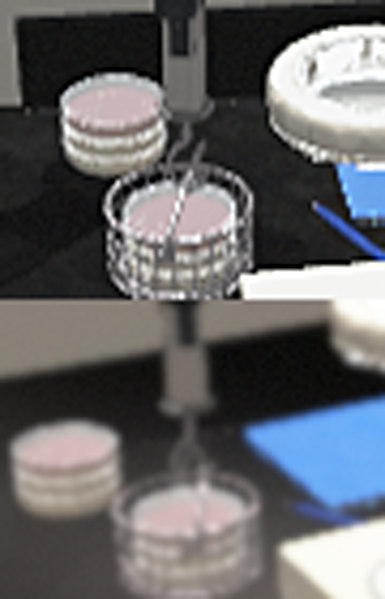

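View pics/w7.png

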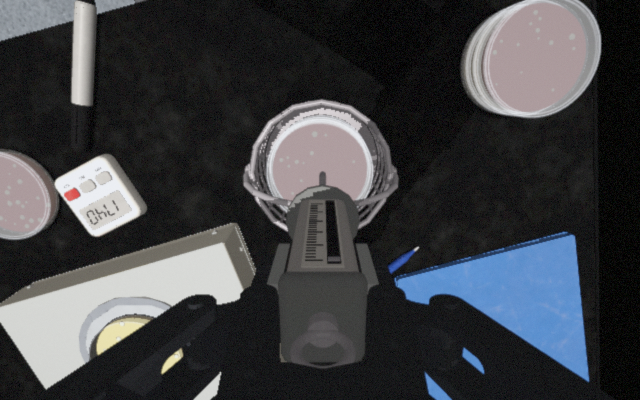

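Run:
```python
from h import *
s=cal('pics/s7.npy');im=cv2.imread('pics/s7z.png')
im=cv2.resize(cv2.imread('pics/s7.png')[110:160,290:340],None,fx=12,fy=12,interpolation=cv2.INTER_CUBIC)
for n,p in [('low',(0,0,-74)),('tip',(16,0,-49.5)),('flange',(0,0,0)),('back',(-14.5,0,-62)),('throat',(4,0,-41)),('rod',(0,0,-28)),('bowl',(0,0,-66.5)),('tipc',(14.5,0,-62))]:
    X=scalept(*p); a=(proj(s,X)-[290,110])*12; print(n,X.round(1),a.round()); cv2.circle(im,tuple(a.astype(int)),3,(0,255,0),-1)
cv2.imwrite('pics/s7o.png',im)
```

```text
low [519.9 252.8  72.4] [288. 408.]
tip [535.5 249.1  96.9] [342. 337.]
flange [519.9 252.8 146.4] [280. 178.]
back [505.8 256.1  84.4] [236. 367.]
throat [523.8 251.9 105.4] [299. 308.]
rod [519.9 252.8 118.4] [283. 266.]
bowl [519.9 252.8  79.9] [287. 385.]
tipc [534.  249.4  84.4] [337. 375.]
```

View pics/s7o.png

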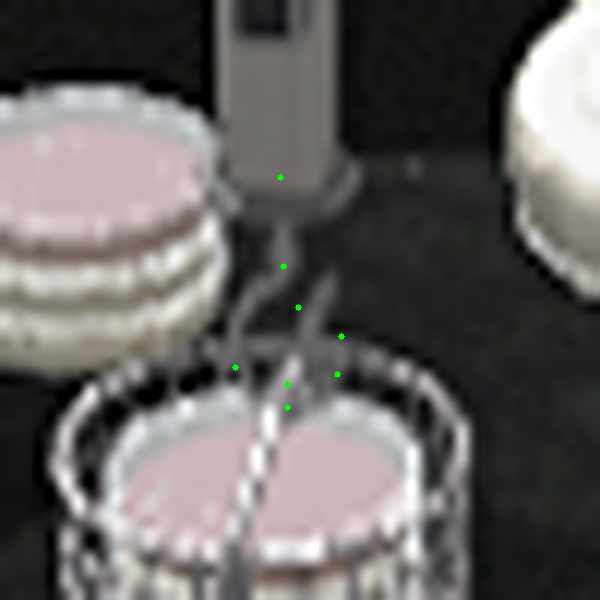

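Emit:
{"method": "drive_tool", "body": {
  "increments": [
    [-1, [-0.006, 0, 0], 0],
    [-1, [0, 0, -0.01], 0],
    [-1, [0, 0, -0.015], 0],
    [-1, [0, 0, -0.015], 0],
    [-1, [0, 0, -0.015], 0],
    [-1, [0, 0, -0.015], 0],
    [-1, [0, 0, -0.01], 0],
    [-1, [0, 0, 0], 0]
  ]
}}

```text
clock: 11.72
position: [521.9, 252.4, 233.5]
ee_rot: [0.117, 0.993, 0.0, 0.0]
contact_force: [0.7, 0.7, -1.4]
gripper_width: 25.6
```

```bash
cat > look.py <<'E'
from h import *
import sys
n=sys.argv[1]
s=read_state(); print(s['position'].round(1),s['contact_force'].round(2),s['clock'])
c,a=snap('side',f'pics/s{n}.png')
crop(a,280,85,350,165,8,f'pics/s{n}z.png')
F=[s['contact_force']]
E
python3 look.py 8
```

```text
[521.9 252.4 233.5] [ 0.68  0.73 -1.37] 11.725
```

View pics/s8z.png

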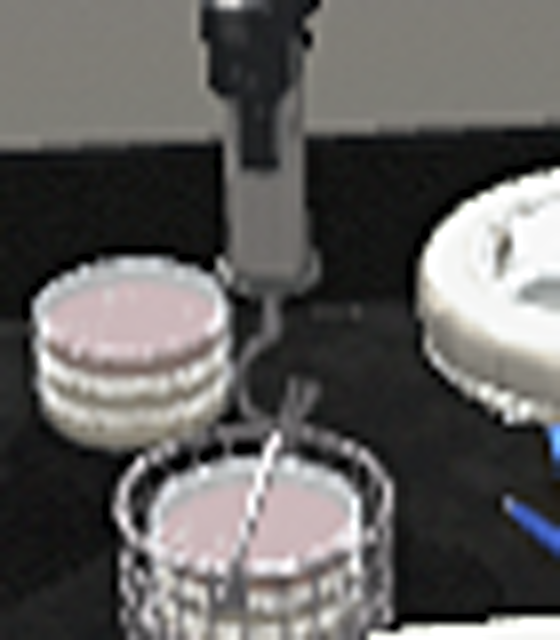

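Emit:
{"method": "drive_tool", "body": {
  "increments": [
    [-1, [0.01, 0, -0.003], 0],
    [-1, [0.012, 0, -0.004], 0],
    [-1, [0.01, 0, -0.004], 0],
    [-1, [0, 0, -0.005], 0],
    [-1, [0, 0, -0.008], 0],
    [-1, [0, 0, -0.01], 0],
    [-1, [0, 0, -0.01], 0],
    [-1, [0, 0, -0.008], 0],
    [-1, [0, 0, 0], 0],
    [-1, [0, 0, 0], 0]
  ]
}}

```text
clock: 13.02
position: [512.5, 254.5, 248.7]
ee_rot: [0.117, 0.993, -0.0, -0.0]
contact_force: [-0.9, 0.1, -4.3]
gripper_width: 25.4
```

```bash
cat > look.py <<'E'
from h import *
import sys
n=sys.argv[1]
F=[];
s=read_state();F.append(s['contact_force'][2])
w,b=snap('wrist',f'pics/w{n}.png'); s2=read_state();F.append(s2['contact_force'][2])
c,a=snap('side',f'pics/s{n}.png'); s3=read_state();F.append(s3['contact_force'][2])
print(s['position'].round(1),s3['position'].round(1),s['contact_force'].round(2),np.round(F,2),s['clock'],s['wrist_torque'].round(2))
im=np.hstack([cv2.resize(a[85:165,280:350],(420,480),interpolation=2),cv2.resize(b[80:240,230:350+70],(380,320),interpolation=2).copy() if 0 else np.zeros((480,0,3),np.uint8)])
cv2.imwrite(f'pics/s{n}z.png',im[:,:,::-1])
cv2.imwrite(f'pics/w{n}z.png',cv2.resize(b[60:260,220:420,::-1],(600,600),interpolation=2))
E
python3 look.py 9
```

```text
[512.5 254.5 248.7] [512.5 254.5 248.8] [-0.89  0.12 -4.34] [-4.34 -4.6  -4.92] 13.025 [-0.16  0.11 -0.01]
```

View pics/s9z.png

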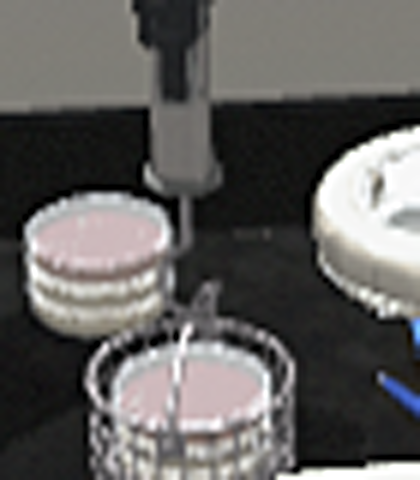

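View pics/w9z.png

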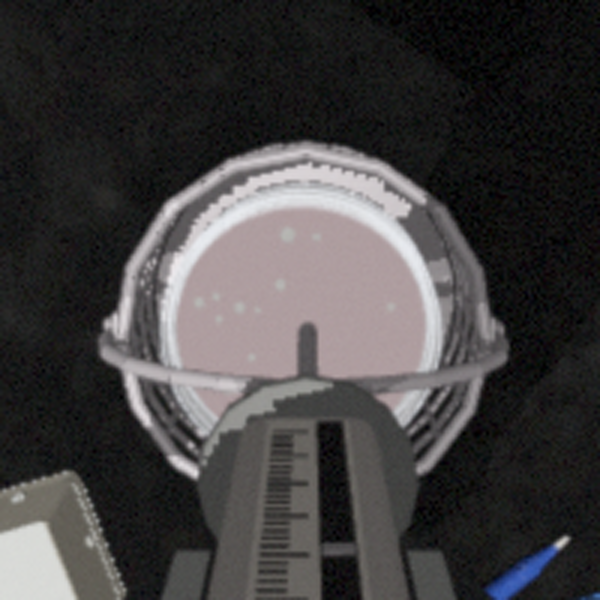

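```bash
cat > hgt.py <<'E'
from h import *
def wid(n):
    im=cv2.imread(f'pics/w{n}.png'); w=cal(f'pics/w{n}.npy')
    im=cv2.resize(im[100:200,220:420],None,fx=4,fy=4,interpolation=cv2.INTER_CUBIC).astype(int)
    r,g=im[:,:,2],im[:,:,1]
    m=((r-g>9)&(r>110)).astype(np.uint8); m=cv2.morphologyEx(m,cv2.MORPH_CLOSE,np.ones((9,9)));m=cv2.morphologyEx(m,cv2.MORPH_OPEN,np.ones((9,9)))
    W=[(np.ptp(np.where(q)[0]) if q.any() else 0) for q in m]; k=np.sort(W)[-25:]
    f=200/np.tan(np.radians(w['fovy'])/2)
    o,_=ray(w,0,0)
    return k.mean()/4,o,w,f
if __name__=='__main__':
    import sys
    r,o0,w0,f=wid('9'); C=np.array([512.6,254.8,54])
    D0=(w0['R']@C+w0['t'])[2]
    for n in sys.argv[1:]:
        k,o,w,f=wid(n); D=D0*r/k; 
        # height of plate on vertical through C with camera depth D
        a=(w['R']@C+w['t'])[2]; dz=(D-a)/w['R'][2,2]
        print(n,'px',k.round(2),'depth',D.round(1),'basket z est',dz.round(2))
E
python3 hgt.py 9 7
```

```text
9 px 82.45 depth 335.1 basket z est -0.0
7 px 93.5 depth 295.5 basket z est -0.67
```

Emit:
{"method": "drive_tool", "body": {
  "increments": [
    [-1, [0, 0, -0.008], 0],
    [-1, [0, 0, -0.01], 0],
    [-1, [0, 0, -0.008], 0],
    [-1, [0, 0, -0.004], 0],
    [-1, [0, 0, 0], 0],
    [-1, [0, 0, 0], 0]
  ]
}}

```text
clock: 13.88
position: [512.4, 254.5, 257.8]
ee_rot: [0.117, 0.993, -0.0, -0.0]
contact_force: [-0.4, -0.6, -4.8]
gripper_width: 25.8
```

```bash
python3 look.py 10; python3 hgt.py 9 10
```

```text
[512.4 254.5 257.8] [512.5 254.5 257.8] [-0.35 -0.6  -4.83] [-4.83 -5.35 -4.73] 13.875 [-0.15  0.2  -0.01]
9 px 82.45 depth 335.1 basket z est -0.0
10 px 80.42 depth 343.5 basket z est 0.2
```

View pics/s10z.png

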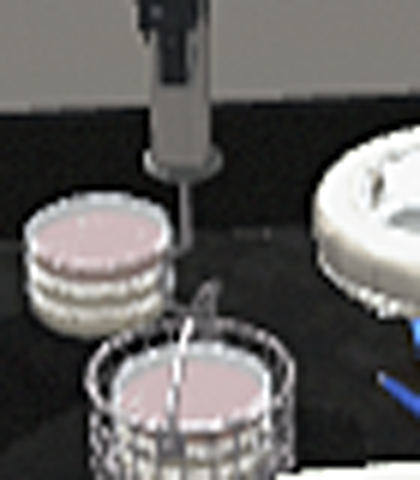

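Emit:
{"method": "drive_tool", "body": {
  "increments": [
    [-1, [0, 0, -0.008], 0],
    [-1, [0, 0, -0.01], 0],
    [-1, [0, 0, -0.008], 0],
    [-1, [0, 0, -0.004], 0],
    [-1, [0, 0, 0], 0],
    [-1, [0, 0, 0], 0]
  ]
}}

```text
clock: 14.72
position: [512.5, 254.5, 266.8]
ee_rot: [0.117, 0.993, -0.0, -0.0]
contact_force: [-0.1, -1.3, -6.4]
gripper_width: 25.2
```

```bash
python3 look.py 11; python3 hgt.py 9 11
```

```text
[512.5 254.5 266.8] [512.5 254.5 266.8] [-0.07 -1.28 -6.44] [-6.44 -6.62 -6.73] 14.725 [-0.11  0.35 -0.04]
9 px 82.45 depth 335.1 basket z est -0.0
11 px 78.5 depth 351.9 basket z est 0.43
```

Emit:
{"method": "drive_tool", "body": {
  "increments": [
    [-1, [0, 0, -0.008], 0],
    [-1, [0, 0, -0.008], 0],
    [-1, [0, 0, -0.006], 0],
    [-1, [0, 0, -0.004], 0],
    [-1, [0, 0, 0], 0],
    [-1, [0, 0, 0], 0]
  ]
}}

```text
clock: 15.58
position: [512.5, 254.5, 274.6]
ee_rot: [0.117, 0.993, -0.0, -0.0]
contact_force: [-0.6, 0.0, -8.2]
gripper_width: 25.5
```

```bash
python3 look.py 12; python3 hgt.py 9 12
```

```text
[512.5 254.5 274.6] [512.5 254.5 274.7] [-0.62  0.02 -8.22] [-8.22 -8.44 -7.18] 15.575 [-0.27  0.24  0.05]
9 px 82.45 depth 335.1 basket z est -0.0
12 px 76.75 depth 359.9 basket z est -0.13
```

Emit:
{"method": "drive_tool", "body": {
  "increments": [
    [-1, [0, 0, -0.008], 0],
    [-1, [0, 0, -0.008], 0],
    [-1, [0, 0, -0.006], 0],
    [-1, [0, 0, -0.004], 0],
    [-1, [0, 0, 0], 0],
    [-1, [0, 0, 0], 0]
  ]
}}

```text
clock: 16.42
position: [512.6, 254.6, 282.5]
ee_rot: [0.117, 0.993, 0.0, 0.0]
contact_force: [-0.2, -0.5, -9.4]
gripper_width: 25.4
```

```bash
python3 look.py 13; python3 hgt.py 9 13
```

```text
[512.6 254.6 282.5] [512.6 254.5 282.5] [-0.22 -0.49 -9.36] [-9.36 -9.17 -8.75] 16.425 [-0.06  0.07  0.01]
9 px 82.45 depth 335.1 basket z est -0.0
13 px 75.06 depth 368.0 basket z est -0.76
```

View pics/w13z.png

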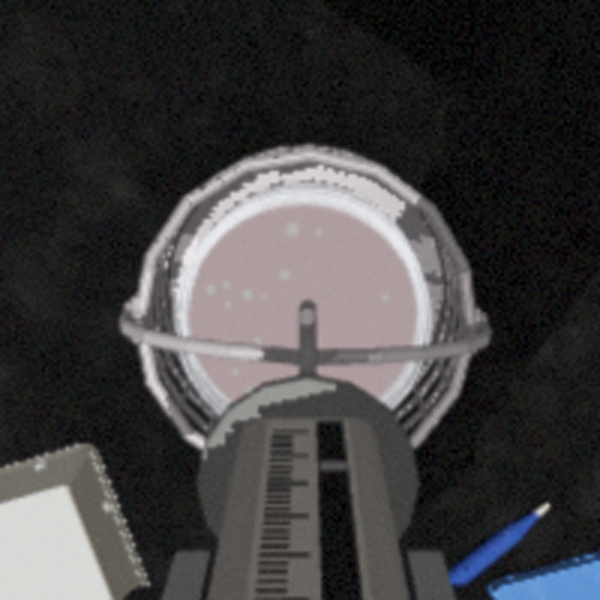

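Emit:
{"method": "drive_tool", "body": {
  "increments": [
    [-1, [0, 0, -0.006], 0],
    [-1, [0, 0, -0.006], 0],
    [-1, [0, 0, -0.006], 0],
    [-1, [0, 0, -0.002], 0],
    [-1, [0, 0, 0], 0],
    [-1, [0, 0, 0], 0]
  ]
}}

```text
clock: 17.27
position: [512.5, 254.6, 288.4]
ee_rot: [0.117, 0.993, -0.0, -0.0]
contact_force: [-0.3, -0.2, -9.8]
gripper_width: 25.6
```

```bash
python3 look.py 14; python3 hgt.py 9 14
```

```text
[512.5 254.6 288.4] [512.5 254.5 288.4] [-0.27 -0.2  -9.78] [-9.78 -9.39 -8.68] 17.275 [-0.02  0.05 -0.  ]
9 px 82.45 depth 335.1 basket z est -0.0
14 px 74.23 depth 372.2 basket z est 0.91
```

Emit:
{"method": "drive_tool", "body": {
  "increments": [
    [-1, [0, 0, -0.005], 0],
    [-1, [0, 0, -0.005], 0],
    [-1, [0, 0, -0.003], 0],
    [-1, [0, 0, 0], 0],
    [-1, [0, 0, 0], 0]
  ]
}}

```text
clock: 18.0
position: [512.5, 254.6, 292.4]
ee_rot: [0.117, 0.993, -0.0, -0.0]
contact_force: [-0.2, -0.5, -9.5]
gripper_width: 25.6
```

```bash
python3 look.py 15; python3 hgt.py 9 15
python3 - <<'E'
# pointer row in slot, columns 325-345 of zoom => px
import cv2,numpy as np
for n in (12,13,14,15):
    g=cv2.imread(f'pics/w{n}z.png',0)[420:600,322:342].mean(1); k=g-np.median(g); i=np.where((k>12))[0]; print(n,(i+420).tolist()[:14], g[i].round()[:14])
E
```

```text
[512.5 254.6 292.4] [512.5 254.6 292.3] [-0.17 -0.51 -9.55] [ -9.55 -10.61  -9.25] 18.0 [ 0.04 -0.01  0.  ]
9 px 82.45 depth 335.1 basket z est -0.0
15 px 74.28 depth 371.9 basket z est 5.11
12 [420, 421, 422, 423, 475, 476, 477, 478, 479, 480, 481, 482, 483, 484] [63. 51. 41. 34. 35. 47. 58. 68. 76. 78. 78. 78. 77. 70.]
13 [420, 421, 422, 423, 459, 460, 461, 462, 463, 464, 465, 466, 467, 468] [64. 53. 43. 35. 34. 45. 56. 63. 71. 78. 82. 82. 78. 71.]
14 [420, 421, 422, 423, 452, 453, 454, 455, 456, 457, 458, 459, 460, 461] [63. 51. 40. 31. 39. 54. 67. 75. 78. 78. 78. 77. 70. 59.]
15 [420, 421, 422, 423, 451, 452, 453, 454, 455, 456, 457, 458, 459, 460] [63. 51. 40. 33. 34. 46. 57. 69. 77. 81. 81. 80. 77. 68.]
```

Emit:
{"method": "drive_tool", "body": {
  "increments": [
    [-1, [0, 0, -0.004], 0],
    [-1, [0, 0, -0.005], 0],
    [-1, [0, 0, -0.004], 0],
    [-1, [0, 0, -0.002], 0],
    [-1, [0, 0, 0], 0],
    [-1, [0, 0, 0], 0],
    [-1, [0, 0, 0], 0]
  ]
}}

```text
clock: 18.98
position: [512.5, 254.5, 296.8]
ee_rot: [0.117, 0.993, -0.0, -0.0]
contact_force: [0.7, 0.6, -9.3]
gripper_width: 25.5
```

```bash
python3 look.py 16; python3 hgt.py 9 16
python3 - <<'E'
from h import *
a=cv2.imread('pics/s16.png')[:,:,::-1];crop(a,270,100,360,180,8,'pics/s16b.png')
E
```

```text
[512.5 254.5 296.8] [512.5 254.6 296.8] [ 0.68  0.65 -9.32] [-9.32 -9.91 -9.31] 18.975 [ 0.06  0.01 -0.04]
9 px 82.45 depth 335.1 basket z est -0.0
16 px 74.18 depth 372.4 basket z est 9.06
```

View pics/s16b.png

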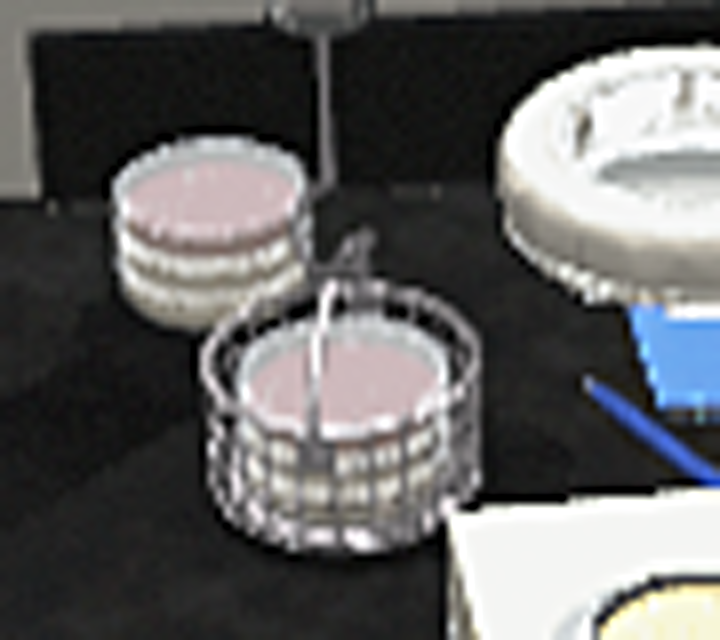

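View pics/w16z.png

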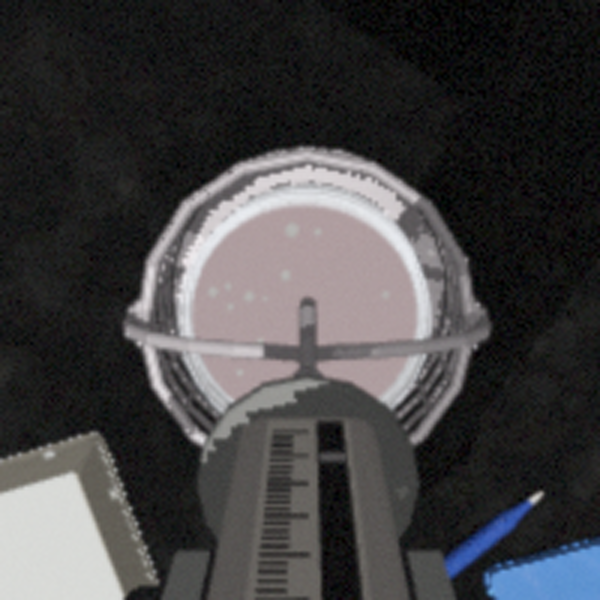

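Emit:
{"method": "drive_tool", "body": {
  "increments": [
    [-1, [0, 0, 0], 0],
    [-1, [0, 0, 0], 0],
    [-1, [0, 0, 0], 0],
    [-1, [0, 0, 0], 0],
    [-1, [0, 0, 0], 0],
    [-1, [0, 0, 0], 0],
    [-1, [0, 0, 0], 0],
    [-1, [0, 0, 0], 0],
    [-1, [0, 0, 0], 0],
    [-1, [0, 0, 0], 0],
    [-1, [0, 0, 0], 0],
    [-1, [0, 0, 0], 0],
    [-1, [0, 0, 0], 0],
    [-1, [0, 0, 0], 0],
    [-1, [0, 0, 0], 0],
    [-1, [0, 0, 0], 0],
    [-1, [0, 0, 0], 0],
    [-1, [0, 0, 0], 0],
    [-1, [0, 0, 0], 0],
    [-1, [0, 0, 0], 0]
  ]
}}

```text
clock: 21.58
position: [512.5, 254.6, 296.9]
ee_rot: [0.117, 0.993, 0.0, 0.0]
contact_force: [-0.1, -0.5, -9.3]
gripper_width: 25.6
```

```bash
python3 look.py 17; python3 hgt.py 9 17
```

```text
[512.5 254.6 296.9] [512.5 254.6 296.9] [-0.1  -0.46 -9.31] [ -9.31  -9.84 -10.05] 21.575 [-0.    0.05 -0.03]
9 px 82.45 depth 335.1 basket z est -0.0
17 px 74.11 depth 372.8 basket z est 8.75
```

Emit:
{"method": "drive_tool", "body": {
  "increments": [
    [-1, [0, 0, 0.005], 0],
    [-1, [0, 0, 0.008], 0],
    [-1, [0, 0, 0.008], 0],
    [-1, [0, 0, 0.008], 0],
    [-1, [0, 0, 0.008], 0],
    [-1, [0, 0, 0.008], 0],
    [-1, [0, 0, 0.015], 0],
    [-1, [0, 0, 0.02], 0],
    [-1, [0, 0, 0.02], 0],
    [-1, [0, 0, 0.02], 0],
    [-1, [0, 0, 0.02], 0],
    [-1, [0, 0, 0.02], 0],
    [-1, [0, 0, 0.02], 0],
    [-1, [0, 0, 0.015], 0],
    [-1, [0, 0, 0.005], 0],
    [-1, [0, 0, 0], 0]
  ]
}}

```text
clock: 23.68
position: [512.6, 254.5, 237.1]
ee_rot: [0.117, 0.993, -0.0, 0.0]
contact_force: [-0.0, -0.6, -2.1]
gripper_width: 25.4
```

```bash
python3 look.py 18; python3 hgt.py 9 18
```

```text
[512.6 254.5 237.1] [512.6 254.5 237.2] [-0.01 -0.61 -2.12] [-2.12 -3.24 -3.04] 23.675 [ 0.02 -0.04  0.05]
9 px 82.45 depth 335.1 basket z est -0.0
18 px 85.0 depth 325.0 basket z est -1.21
```

View pics/w18z.png

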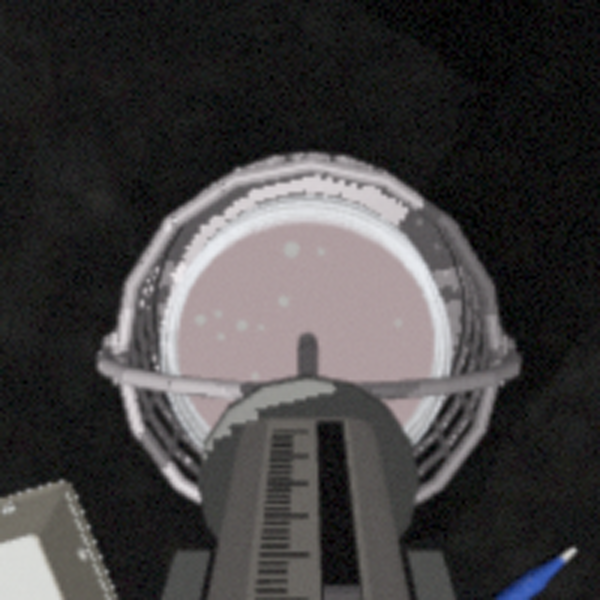

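View pics/s18z.png

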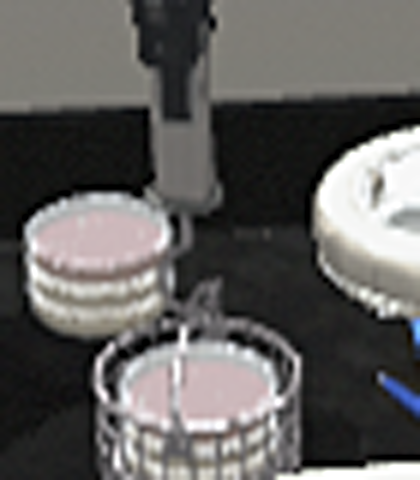

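Emit:
{"method": "drive_tool", "body": {
  "increments": [
    [-1, [0, 0, 0.01], 0],
    [-1, [0, 0, 0.015], 0],
    [-1, [0, 0, 0.02], 0],
    [-1, [0, 0, 0.02], 0],
    [-1, [0, 0, 0.015], 0],
    [-1, [0, 0, 0.004], 0],
    [-1, [0, 0, 0], 0]
  ]
}}

```text
clock: 24.65
position: [512.6, 254.6, 211.7]
ee_rot: [0.117, 0.993, 0.0, 0.0]
contact_force: [-0.4, -0.6, -2.0]
gripper_width: 25.4
```

```bash
python3 look.py 19; python3 hgt.py 9 19;python3 - <<'E'
from h import *
s=cal('pics/s19.npy')
im=cv2.resize(cv2.imread('pics/s19.png')[110:160,290:340],None,fx=12,fy=12,interpolation=cv2.INTER_CUBIC)
for n,p in [('low',(0,0,-74)),('tip',(16,0,-49.5)),('back',(-14.5,0,-62)),('throat',(4,0,-41)),('rod',(0,0,-28))]:
    X=scalept(*p); a=(proj(s,X)-[290,110])*12; print(n,X.round(1)); cv2.circle(im,tuple(a.astype(int)),3,(0,255,0),-1)
a=(proj(s,[512.6,254.5,108])-[290,110])*12;cv2.circle(im,tuple(a.astype(int)),3,(0,0,255),-1)
cv2.imwrite('pics/s19o.png',im)
E
```

```text
[512.6 254.6 211.7] [512.7 254.6 212. ] [-0.36 -0.6  -2.03] [-2.03 -1.85 -1.31] 24.65 [0.06 0.03 0.01]
9 px 82.45 depth 335.1 basket z est -0.0
19 px 91.67 depth 301.4 basket z est -1.88
low [512.7 254.7  75.1]
tip [528.3 251.   99.6]
back [498.6 258.   87. ]
throat [516.6 253.7 108.1]
rod [512.7 254.7 121.1]
```

View pics/s19o.png

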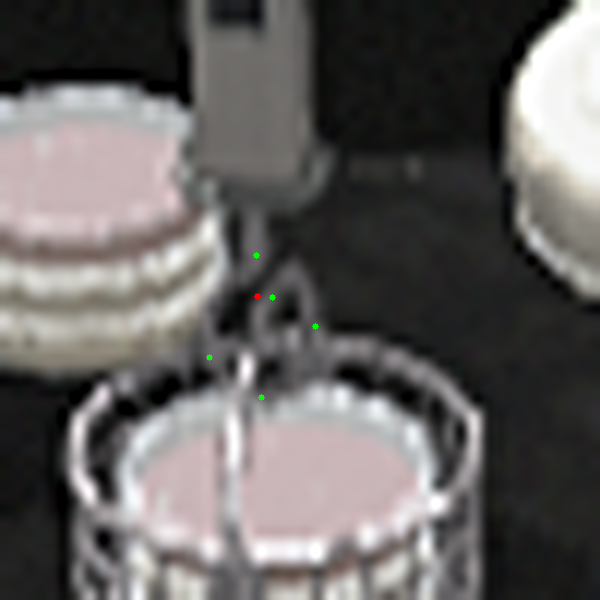

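Emit:
{"method": "drive_tool", "body": {
  "increments": [
    [-1, [0.01, 0, 0], 0],
    [-1, [0.02, 0, 0], 0],
    [-1, [0.02, 0, 0], 0],
    [-1, [0.02, 0, 0], 0],
    [-1, [0.02, 0, 0], 0],
    [-1, [0, 0, 0], 0]
  ]
}}

```text
clock: 25.5
position: [485.9, 261.0, 211.9]
ee_rot: [0.117, 0.993, 0.0, 0.0]
contact_force: [1.1, 1.2, -2.0]
gripper_width: 25.7
```

```bash
python3 look.py 20
```

```text
[485.9 261.  211.9] [486.3 261.  211.8] [ 1.09  1.17 -2.01] [-2.01 -2.12 -2.06] 25.5 [ 0.08  0.02 -0.  ]
```

View pics/s20z.png

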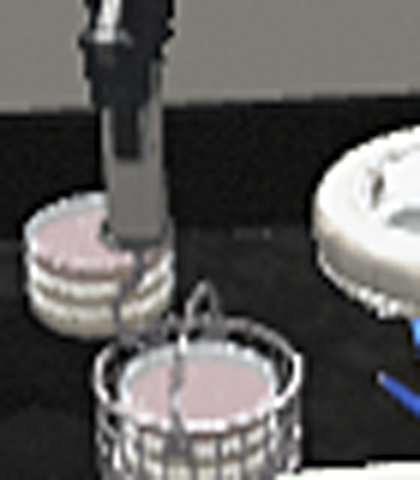

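View pics/w20z.png

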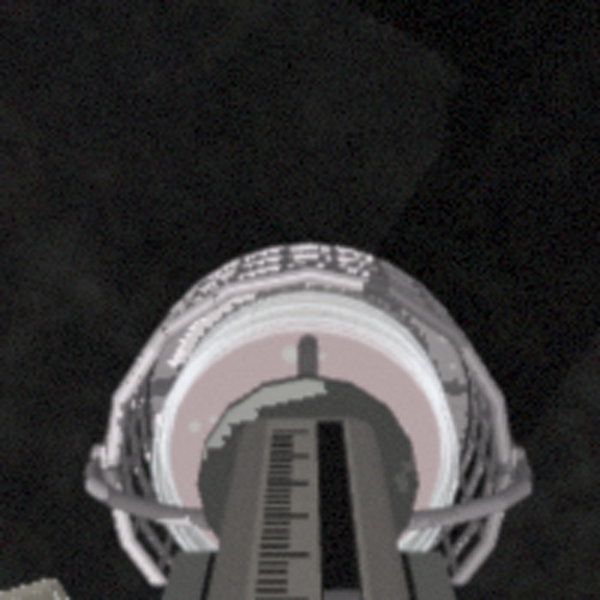

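Emit:
{"method": "drive_tool", "body": {
  "increments": [
    [-1, [0.03, 0, 0], 0],
    [-1, [0.05, 0, 0], 0],
    [-1, [0.05, 0, -0.03], 0],
    [-1, [0, 0, -0.08], 0],
    [-1, [0, 0, -0.1], 0],
    [-1, [0, 0, -0.08], 0.034],
    [-1, [-0.03, -0.09, 0], 0],
    [-1, [-0.05, -0.15, 0], 0],
    [-1, [-0.055, -0.16, 0], 0],
    [-1, [-0.055, -0.16, 0], 0],
    [-1, [-0.055, -0.16, 0], 0],
    [-1, [-0.055, -0.16, 0], 0],
    [-1, [-0.055, -0.16, 0], 0],
    [-1, [-0.055, -0.16, 0], 0],
    [-1, [-0.055, -0.16, 0], 0],
    [-1, [-0.037, -0.11, 0], 0],
    [-1, [-0.02, -0.06, 0], 0],
    [-1, [0, 0, 0], 0]
  ]
}}

```text
clock: 27.85
position: [460.8, -215.3, 299.2]
ee_rot: [0.151, 0.988, 0.0, 0.0]
contact_force: [-0.0, 0.5, -1.6]
gripper_width: 25.8
```

```bash
python3 look.py 21
python3 - <<'E'
from h import *
s=read_state(); print(s['ee_rot'])
from scipy.spatial.transform import Rotation as Ro
Q=Ro.from_quat(s['ee_rot']).as_matrix(); d=np.array([461.4,-214.9,167.9])-s['position']; print(d, Q.T@d, np.degrees(np.arctan2(Q[1,1],Q[0,1])))
a=cv2.imread('pics/s21.png')[:,:,::-1];crop(a,260,105,360,180,8,'pics/s21b.png')
E
```

```text
[ 460.8 -215.3  299.2] [ 461.  -214.2  299.1] [-0.01  0.5  -1.64] [-1.64 -2.46 -1.83] 27.85 [ 0.03 -0.01  0.  ]
[1.50375944e-01 9.88628849e-01 1.17087514e-04 2.46512671e-04]
[   0.40353743   -0.70460328 -131.21641694] [ -0.53545151  -0.59285889 131.21649741] 72.70257594558105
```

View pics/s21.png

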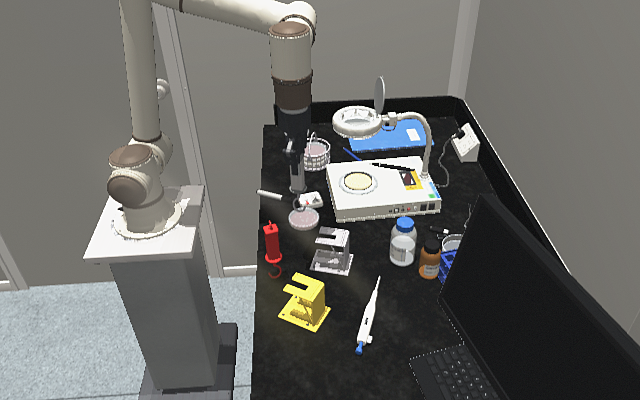

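View pics/w21.png

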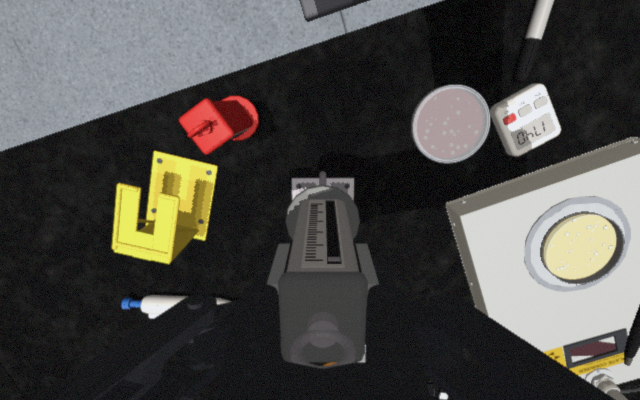

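Emit:
{"method": "drive_tool", "body": {
  "increments": [
    [-1, [-0.001, -0.001, 0.06], 0],
    [-1, [-0.001, -0.001, 0.09], 0],
    [-1, [0, 0, 0.1], 0],
    [-1, [0, 0, 0.09], 0],
    [-1, [0, 0, 0.06], 0],
    [-1, [0, 0, 0.036], 0],
    [-1, [0, 0, 0], 0]
  ]
}}

```text
clock: 28.82
position: [461.5, -215.0, 167.8]
ee_rot: [0.15, 0.989, -0.0, -0.0]
contact_force: [0.6, 0.1, -1.5]
gripper_width: 25.7
```

```bash
python3 look.py 22
python3 - <<'E'
from h import *
from scipy.spatial.transform import Rotation as Ro
s=read_state();Q=Ro.from_quat(s['ee_rot']).as_matrix(); d=np.array([541.3,-239.9,167.9])-s['position']; print(d, Q.T@d)
a=cv2.imread('pics/s22.png')[:,:,::-1];crop(a,270,180,370,280,6,'pics/s22b.png')
E
```

```text
[ 461.5 -215.   167.8] [ 462.3 -215.5  168.8] [ 0.56  0.15 -1.54] [-1.54 -1.02 -0.56] 28.825 [-0.03 -0.02 -0.03]
[ 78.99155764 -24.42774527  -0.91436883] [-82.68062043   0.12128273   1.05701642]
```

View pics/s22b.png

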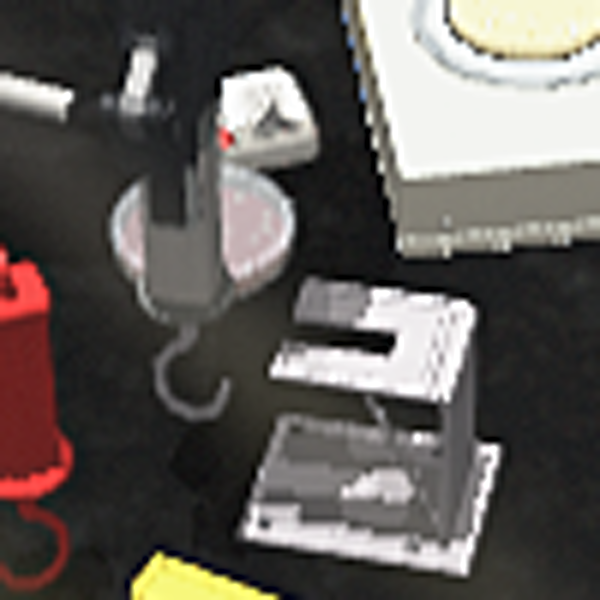

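View pics/w22.png

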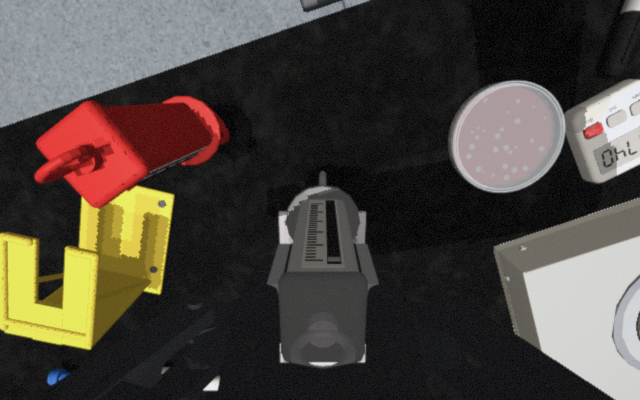

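Same stance as after the draw-out (rest symmetric around the scale). Sliding back in.

Emit:
{"method": "drive_tool", "body": {
  "increments": [
    [-1, [-0.03, 0, 0], 0],
    [-1, [-0.05, 0, 0], 0],
    [-1, [-0.06, 0, 0], 0],
    [-1, [-0.06, 0, 0], 0],
    [-1, [-0.045, 0, 0], 0],
    [-1, [-0.03, 0, 0], 0],
    [-1, [0, 0, 0], 0]
  ]
}}

```text
clock: 29.8
position: [540.8, -240.4, 167.6]
ee_rot: [0.151, 0.989, 0.0, -0.0]
contact_force: [0.3, 0.3, -1.3]
gripper_width: 25.6
```

```bash
python3 look.py 23
python3 - <<'E'
from h import *
from scipy.spatial.transform import Rotation as Ro
s=read_state();Q=Ro.from_quat(s['ee_rot']).as_matrix(); d=np.array([541.3,-239.9,157.9])-s['position']; print(d, Q.T@d)
E
```

```text
[ 540.8 -240.4  167.6] [ 540.  -240.1  167.8] [ 0.32  0.35 -1.35] [-1.35 -1.69 -1.75] 29.8 [-0.    0.05  0.08]
[ 1.31343882  0.21545497 -9.87439492] [-1.19681565  0.59583937  9.87359231]
```

View pics/w23.png

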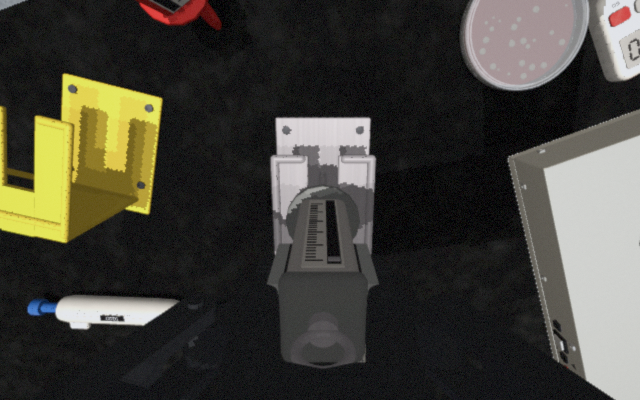

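Lower 10 mm, checking contact force.

Emit:
{"method": "drive_tool", "body": {
  "increments": [
    [-1, [-0.002, 0.001, 0.01], 0],
    [-1, [0, 0, 0.012], 0],
    [-1, [0, 0, 0.009], 0],
    [-1, [0, 0, 0.002], 0],
    [-1, [0, 0, 0], 0]
  ]
}}

```text
clock: 30.52
position: [541.1, -240.1, 158.0]
ee_rot: [0.151, 0.989, -0.0, 0.0]
contact_force: [-0.4, -0.8, -1.6]
gripper_width: 25.5
```

```bash
python3 look.py 24
python3 - <<'E'
from h import *
a=cv2.imread('pics/s24.png')[:,:,::-1];crop(a,290,190,370,280,6,'pics/s24b.png')
E
```

```text
[ 541.1 -240.1  158. ] [ 541.1 -240.1  158. ] [-0.35 -0.83 -1.57] [-1.57 -0.9  -1.95] 30.525 [-0.04  0.01 -0.06]
```

View pics/s24b.png

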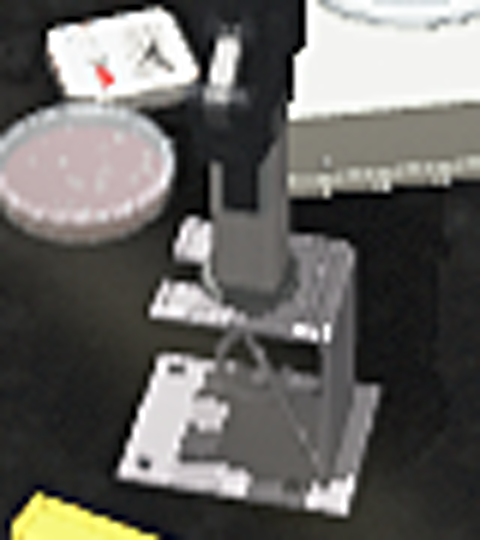

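View pics/w24.png

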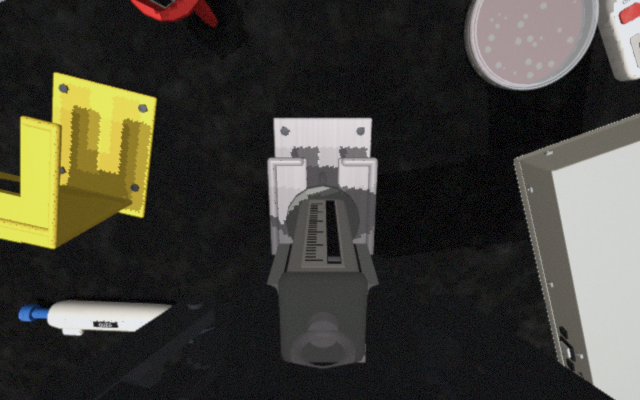

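Emit:
{"method": "drive_tool", "body": {
  "increments": [
    [-1, [0, 0, 0.002], 0],
    [-1, [0, 0, 0], 0],
    [-1, [0, 0, 0], 0]
  ]
}}

```text
clock: 31.0
position: [541.2, -240.2, 157.9]
ee_rot: [0.15, 0.989, -0.0, 0.0]
contact_force: [-1.3, 0.2, 2.3]
gripper_width: 25.3
```

```bash
python3 look.py 25
```

```text
[ 541.2 -240.2  157.9] [ 541.2 -240.2  157.9] [-1.3   0.16  2.25] [2.25 2.71 1.65] 31.0 [0.29 0.3  0.05]
```

Emit:
{"method": "drive_tool", "body": {
  "increments": [
    [-0.3, [0, 0, 0], 0],
    [-0.1, [0, 0, 0], 0],
    [0.2, [0, 0, 0], 0],
    [0.6, [0, 0, 0], 0],
    [1, [0, 0, 0], 0],
    [1, [0, 0, 0], 0],
    [1, [0, 0, 0], 0],
    [1, [0, 0, 0], 0]
  ]
}}

```text
clock: 32.1
position: [541.1, -240.1, 157.4]
ee_rot: [0.151, 0.989, -0.0, 0.0]
contact_force: [0.4, -0.4, -0.6]
gripper_width: 85.2
```

```bash
python3 look.py 26
```

```text
[ 541.1 -240.1  157.4] [ 541.1 -240.1  157.4] [ 0.36 -0.4  -0.64] [-0.64  0.08  0.07] 32.1 [-0.    0.03 -0.02]
```

View pics/w26.png

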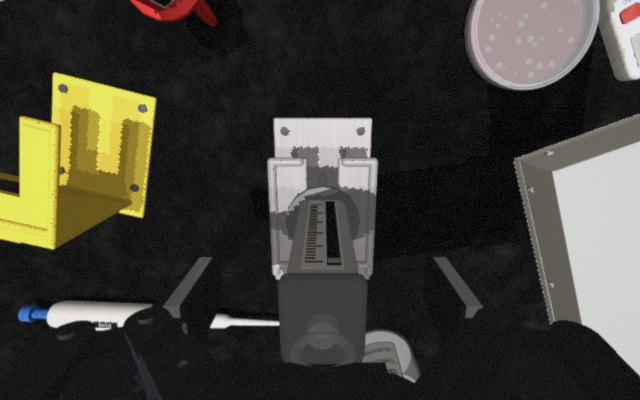

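Released. Straight up (145 mm), then shift aside like the first view for comparison.

Emit:
{"method": "drive_tool", "body": {
  "increments": [
    [1, [0, 0, -0.03], 0],
    [1, [0, 0, -0.07], 0],
    [1, [0, 0, -0.1], 0],
    [1, [0, 0, -0.1], 0],
    [1, [0, 0, -0.1], 0],
    [1, [0, 0, -0.083], 0],
    [1, [0.023, -0.079, 0], 0],
    [1, [0.024, -0.079, 0], 0],
    [1, [0, 0, 0], 0],
    [1, [0, 0, 0], 0]
  ]
}}

```text
clock: 33.45
position: [513.7, -281.0, 302.7]
ee_rot: [0.151, 0.989, 0.0, 0.0]
contact_force: [0.3, 0.8, -0.6]
gripper_width: 85.0
```

```bash
python3 look.py 27
python3 - <<'E'
from h import *
im=cv2.imread('pics/w27.png')[:,:,::-1]
crop(im,310,110,420,245,5,'pics/w27z.png')
a=cv2.imread('pics/s27.png')[:,:,::-1];b=cv2.imread('pics/s1.png')[:,:,::-1]
cv2.imwrite('pics/s27c.png',cv2.resize(np.hstack([b[115:285,255:360],a[115:285,255:360]])[:,:,::-1],None,fx=3.5,fy=3.5,interpolation=2))
E
```

```text
[ 513.7 -281.   302.7] [ 513.9 -280.7  302.4] [ 0.35  0.76 -0.64] [-0.64  0.81  0.39] 33.45 [-0.01 -0.04 -0.02]
```

View pics/w27z.png

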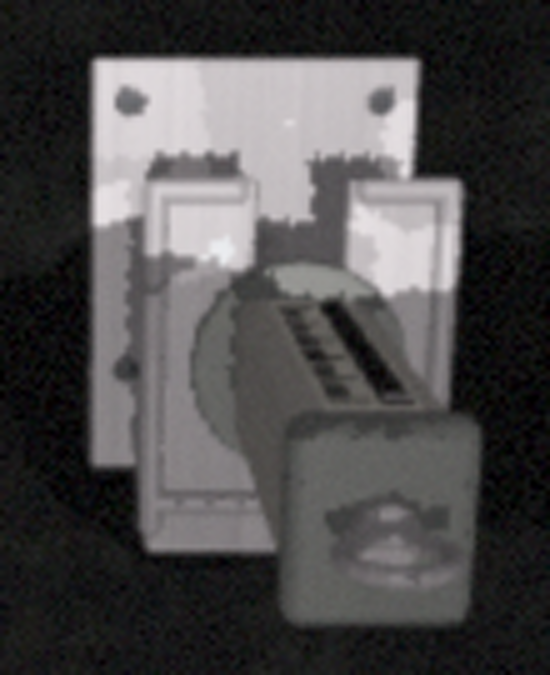

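View pics/s27c.png

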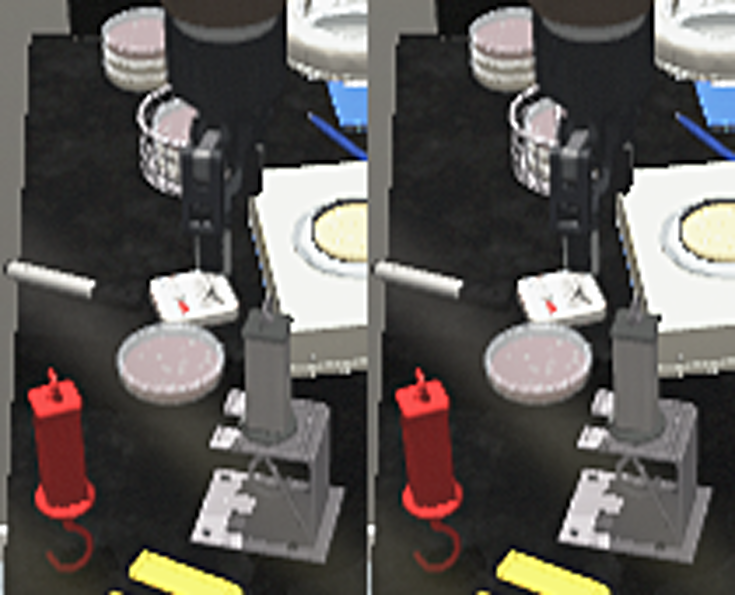

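```bash
python3 -c "
from bench import *
print(job_done())"
```

```text
the job is handed in; nothing more can be done
None
```

I weighed the basket, set it back where it stood and returned the scale to its rest. The job was handed in at about 33.5 s of the 72 s allowed; no verdict was reported.

- **Lift:** The basket came off the worktop at a tool height of about 286 mm, with the scale stretched about 49 mm, well below its 66 mm limit. From that stretch the pull works out at about 7.8 N, so the basket weighs roughly 0.8 kg. I didn't read the scale's own marks.
- **Hold:** I held it level and still for about 2.5 s. The camera put it about 9 mm up, and the tool height about 11 mm.
- **Lowering and unhooking:** The basket went down on its old spot, and the hook came out without any noticeable force.
- **Scale:** It was seated at the same tool height and contact force as when I picked it up.
- **Last checks:** Pictures before and after show the scale upright on the seat, and the basket, single plate, marker, timer, red scale and yellow rest unmoved. The arm hid part of the basket in that last comparison. After release, the force on the gripper was about zero.

Two readings were slightly off:
- The camera height estimate read 1–2 mm too low once the basket was back down, which is within its error.
- The scale first carried its own weight when the tool reached the pick-up height, so I lowered it about 0.6 mm more before letting go.

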